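# Load the ribbon rack and lay its retaining bar

### The job

Move the red ribbon spool from its small stand into the free bay of the ribbon rack, the one with the red pad, so that it stands on its rim in line with the other two. Then lay the green metal retaining bar across the rack over the three spools, lying level at the bottom of the notches of both end cheeks and about centred, grip tab upward. Set both down gently rather than letting them drop, do not knock the lamp over the rack, and leave everything else on the desk as it stands.

Things in the scene. Friction and masses are not known exactly. Their poses are not given: they have to be found in the camera images.
- rack: Fixed plywood ribbon rack, 280 mm long (y), 115 mm deep. Origin on the desk midway between the end cheeks, under the spools' centre line; x points away from its open front, y along the row, z up. Floor at z 12 mm. Bays at y -60, 0, +60 mm, inside 52 (x) by 36 (y) mm, enclosed by lips and dividers up to z 22 mm. A 64 mm spool stands on its rim there at x 0; its top is at z 76 mm.
- notch_a (a point): Middle of the notch floor of the end cheek at the rack's y = -112 mm, 80 mm above the desk; axes as the rack. The cheek is 14 mm thick (y), 50 mm wide (x). The notch, open upward, runs along y; its floor is 18 mm wide and its sides flare outward 20 degrees up to about 16 mm above the floor, guiding the bar in. The seated bar's axis is 6 mm above this point, 4 mm over the spools' tops (bar underside).
- notch_b (a point): The same point of the like notch of the other end cheek, at the rack's y = +112 mm.
- lamp: LED light bar fixed over the rack's far half; same origin and axes as the rack. Its strip, 290 mm long, fills x 16 to 44 mm, z 163 to 179 mm; two 12 mm posts at x 30, y -130 and +130 mm. A vertical gripper's body would hit it above the bays and notches: come in from the open front (rack's -x side), the tool leaning back to that side by 30 to 45 degrees.
- bay_pad: Thin red pad, 50 by 34 mm, on the floor of the free bay; origin on the rack floor at the bay's centre (12 mm above the desk), axes as the rack. The spool's centre belongs 32 mm above this point.
- spool_red_center (a point): Centre of the red ribbon spool: 64 mm diameter, 24 mm wide over the flat faces of its white flanges, about 60 g. It stands on its rim, axis (its y) level; the roll angle about y does not matter. 44 mm above the desk while on its stand. Pinch it on the two flange faces, at or up to 15 mm above the centre.
- stand: Wooden single-spool stand, fixed, 90 mm (x) by 60 mm (y), holding the red spool at the start, spool axis along the stand's y; origin on the desk under its centre, floor at z 12 mm, lips up to z 22 mm around the spool's foot. The spool lifts straight up out of it.
- bar_mid (a point): Middle of the retaining bar's axis: green-painted metal, 264 mm long (y), 14 wide (x), 12 high (z), about 130 g, flat on the desk at the start (this point 6 mm up). At its middle an upright orange grip tab, 30 mm along y, 12 along x, from 6 to 44 mm above this point: pinch its two y ends about 33 mm above this point, with any tilt about y. Same either way round.
- spool_blue_center (a point): Centre of the blue spool, same size as the red one, standing loose in another bay of the rack; leave it there.
- spool_yellow_center (a point): Centre of the yellow spool, same size, standing loose in the remaining bay; leave it there.
- ribbon_pink: Bystander: pink ribbon roll lying flat, 80 mm diameter, 22 mm high; origin under its centre.
- ribbon_navy: Bystander: navy ribbon roll lying flat, 72 mm diameter, 26 mm high; origin under its centre.
- glue: Bystander: glue bottle, 52 mm diameter, 130 mm high; origin under its centre.
- water: Bystander: water bottle behind the work, 64 mm diameter, 200 mm high; origin under its centre.
- tape: Bystander: orange tape dispenser, 130 mm long (x), 40 mm wide, 84 mm high; origin under its centre.
- stapler: Bystander: green stapler, 150 mm long (x), 36 mm wide, 41 mm high; origin under its centre.

How it is judged (in metres and radians):
On the way, in this order (a step that is already met when the one before it is completed fails the run):
1. the red spool stands in the free bay, let go, before the bar goes on (horizontal distance between spool_red_center and bay_pad below 0.008 m and z of spool_red_center in the frame of bay_pad below 0.036 m and angle between the y axis of spool_red_center and the y axis of rack, either way round below 0.15 rad and contact force between spool_red and the fingers below 0.05 N), for 0.2 s.
2. the bar lies in both notches, let go (x of bar_mid in the frame of rack between -0.005 and 0.005 m and y of bar_mid in the frame of rack between -0.012 and 0.012 m and z of bar_mid in the frame of rack below 0.0895 m and angle between the y axis of bar_mid and the y axis of rack, either way round below 0.05 rad and angle between bar_mid's own z axis and vertical below 0.1 rad and contact force between bar and the fingers below 0.05 N), for 0.2 s.
At the end, for the whole second after the job is handed in: Red spool on its rim in the free bay (8 mm from centre, 4 mm in height, axis within 9 deg); bar at the bottom of both notches (5 mm across, 12 mm along, 3.5 mm in height, level to 6 deg, in line to 3 deg); other two spools in their bays within 12 mm; all released and still (all of step 1 and all of step 2 and x of spool_blue_center in the frame of rack between -0.008 and 0.008 m and z of each of spool_blue_center, spool_yellow_center in the frame of rack below 0.048 m and distance of each of spool_blue_center, spool_yellow_center from where it was at the start of the episode below 0.012 m and x of spool_yellow_center in the frame of rack between -0.008 and 0.008 m and linear speed of each of bar, spool_red below 0.02 m/s); the robot touches nothing.
It fails at once if the bar or the spool is dropped (falls free for more than about 25 mm) ((contact force between bar and the fingers below 0.05 N and linear speed of bar above 0.7 m/s) or (contact force between spool_red and the fingers below 0.05 N and linear speed of spool_red above 0.7 m/s)).
It fails at once if the lamp is knocked (contact force between lamp and anything else above 8 N).
It fails at once if another thing on the desk is disturbed (distance of any of ribbon_pink, ribbon_navy, glue, water, tape, stapler from where it was at the start of the episode above 0.02 m or distance of any of spool_blue_center, spool_yellow_center from where it was at the start of the episode above 0.025 m).
It also fails if it takes over 72 s, if anything falls off the work surface, if the arm or the gripper's body presses on something with over 40 N, if the wrist force passes 120 N, or if a joint passes its speed limit or range.

### The arm

A 6-joint arm with a two-finger parallel gripper is mounted at the origin on the work surface. World frame = base frame: x ahead of the robot, y to its left, z up, the work surface at z = 0. Lengths are in m, angles in degrees, forces in N, time in s.
With the tool pointing down it reaches from about 0.25 to 0.725 m from the base axis. Payload 4 kg.
Tool frame: the origin (TCP) lies at the very end of the fingers, on their centre line; the grasp point (between the pads) lies 19 mm behind it; z points along the fingers, x is the direction in which the jaws open and shut, and the axes are right-handed (so a half turn about z gives the same grasp; the last joint's range is limited). The gripper opens to 85 mm and grips with 20 to 120 N. Pads are 22 mm wide; open, the fingers measure 114 mm over their backs; the gripper's body (76 mm by 85 mm) begins 54 mm behind the grasp point. The pads swing forward as they close: fully open they stand 13 mm farther back than shut.
Start: joints at [-63.369, 13.785, 0.286, 76.501, 0, 90], TCP at [0.224, -0.447, 0.231] pointing down, gripper open.
Joint ranges: [-155.79, 155.79], [-60.16, 107.12], [-62.33, 73.08], [-114, 123.19], [-81.49, 82.49], [-180, 180]. Speed limits (degrees/s): [159.86, 159.86, 180, 180, 180, 180].

### API

Orientations are given as [roll, pitch, yaw] about the fixed x, y, z axes, in that order (R = Rz(yaw) Ry(pitch) Rx(roll)).
In Python, from station import telemetry, grab_frame, r gives the robot as it stands.
- The arm moves only by the tool servo_tool, never from a script. Its argument "series" is a list of rows, each a list of 5 numbers: the closure, from 0 (fully open) to 1 (shut), then the shift along the world's x, y, z in m, then the turn about the world's z in rad. A call has exactly 10 rows; each row is the pose to reach, as a shift and turn from the pose commanded when the call began; what a row does not reach only later rows make up. A row lasts 1/8 s, in which the tool goes at most 62.5 mm and 10.7 degrees, less where a joint would pass 70% of its speed; a pose out of reach is approached as far as the arm can. A call with a gripper value outside its range is refused whole. The fingers move at their own pace and stop on an object; "grip_force" is the grip in N (left out, the last holds). Time passes only in rows, so rows that repeat a pose let the fingers close, or fill a call up. It gives the time, the measured TCP pose, the force and the opening at its end, in the units of the state.
- telemetry.state(): the state, without advancing time (a new reading comes with each control period).
- grab_frame(name): name is "scene" or "side" or "wrist"; returns a dict with "img" (400x640x3 uint8, red, green, blue), "fx", "fy", "cx", "cy" (pixels), "xyz" and "attitude" of the camera in the world. Camera axes: x right, y up, looking along -z (the intrinsics and any distortion apply to the point x, -y, -z); pixel columns grow to the right and rows downward; lengths in m; the calibration is good to about 2 mm. The wrist camera is an equidistant fisheye: a pixel r from the principal point sees the ray r / f radians off the axis. A picture is of the moment at which its call begins. There is no depth.
- r.sign_off(): hands the job in, once; it reports no verdict.
The state is a dict: "clock": time; "joint_pos": joint angles; "qvel": joint speeds; "effort": joint torques, N m; "ee_pos": TCP position; "eef_rot": TCP orientation; "force": force on the tool from outside, world axes, zero at the start; "moment": the same for the moment, N m; "width": opening from 0.0 (shut) to 1.0 (fully open).
Only numpy, scipy, OpenCV 4.12 (cv2) and the standard library are available. Lean on these libraries where they do the work, as an engineer would, in place of code of your own. Each camera call takes 0.05 s, during which the arm holds its last target.

## Working session

There is one attempt and no reset: what is moved stays moved. The work goes in short steps, Python scripts to look and compute and a tool call to move; the robot and the scene stay as the last step left them, time stands still between calls to the robot, and variables do not carry over. Pictures are saved under pics/ and viewed, and the job is handed in when it is done.

Besides the shell and the picture viewer there is one more tool, called after "Call:" as name(argument=value, ...), one argument or row to a line, values as JSON. servo_tool: Moves the arm, as the interface text tells. Its arguments: {"type":"object","properties":{"series":{"type":"array"},"grip_force":{"type":"number"}},"required":["series"]}

```bash
ls; mkdir -p pics
python3 - <<'E'
from station import telemetry, grab_frame, r
import cv2, numpy as np
print(telemetry.state())
for n in ["scene","side","wrist"]:
    f=grab_frame(n); cv2.imwrite(f"pics/{n}0.png",f["img"][:,:,::-1]); np.save(f"pics/{n}0.npy",f,allow_pickle=True)
    print(n,{k:f[k] for k in f if k!="img"})
E
```

```text
pics
{'clock': 0.0, 'joint_pos': array([-6.33672312e+01,  1.38320638e+01,  2.11498735e-01,  7.65021191e+01,
        1.56617803e-03,  8.99999659e+01]), 'qvel': array([ 0.00429959, -0.10245429,  0.07091385, -0.00993525, -0.06793809,
       -0.00928162]), 'effort': array([ 7.19613727e-04, -3.72314680e+01,  2.52410352e+01,  1.70409190e-02,
        2.53319934e-05, -7.34225267e-06]), 'ee_pos': array([ 0.22384937, -0.44636052,  0.23039939]), 'eef_rot': array([-1.79998434e+02,  1.22684200e-01, -6.33671971e+01]), 'force': array([0.0499561 , 0.31084458, 0.19580949]), 'moment': array([ 0.05097512,  0.041282  , -0.04145147]), 'width': 1.0037063908798682}
scene {'fx': 520.7999767678936, 'fy': 520.7999767678936, 'cx': 314.1416627552157, 'cy': 197.60788212680058, 'xyz': array([1.59194306, 0.21479555, 1.0884281 ]), 'attitude': array([ 45.82065449,   0.33511483, 100.49397127])}
side {'fx': 447.55298932633735, 'fy': 447.55298932633735, 'cx': 319.8996105470343, 'cy': 194.6033722376768, 'xyz': array([0.44710573, 0.90920863, 1.19476495]), 'attitude': array([  38.71013295,   -0.89787724, -170.67259122])}
wrist {'fx': 309.70691628693146, 'fy': 309.70691628693146, 'cx': 312.5359862833176, 'cy': 197.41624980465556, 'xyz': array([ 0.28709018, -0.41497936,  0.3730864 ]), 'attitude': array([-16.04205575,   0.13751844, -63.4323386 ])}
```

View pics/scene0.png

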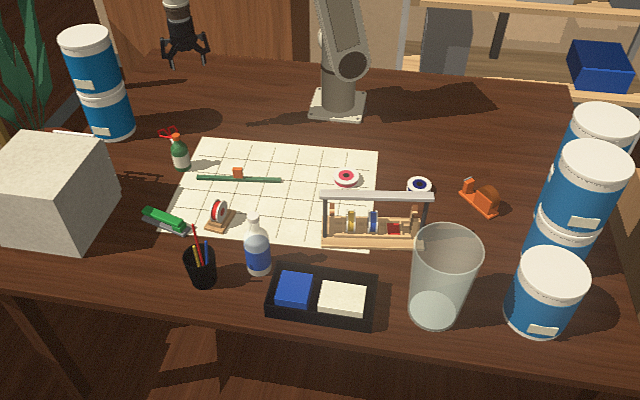

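View pics/side0.png

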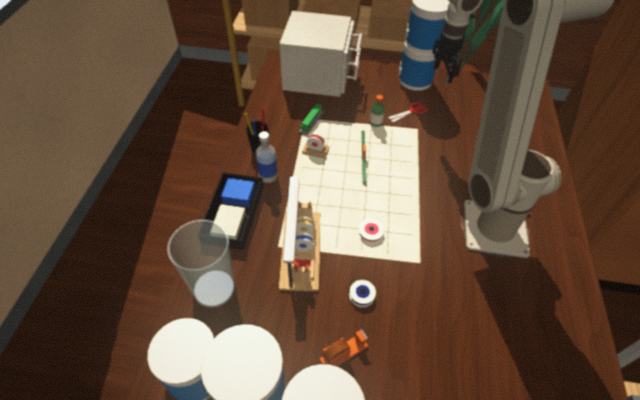

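View pics/wrist0.png

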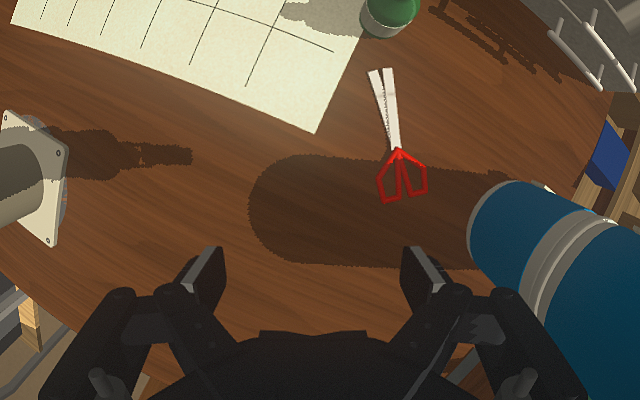

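```bash
cat > h.py <<'E'
import numpy as np, cv2
from scipy.spatial.transform import Rotation as R
def ray(f,u,v,fish=False):
    a=(u-f["cx"])/f["fx"]; b=(v-f["cy"])/f["fy"]
    if fish:
        t=np.hypot(a,b); d=np.array([a/t*np.sin(t),-b/t*np.sin(t),-np.cos(t)]) if t>0 else np.array([0,0,-1.])
    else: d=np.array([a,-b,-1.])
    d=R.from_euler("xyz",f["attitude"],degrees=True).apply(d)
    return np.array(f["xyz"]),d/np.linalg.norm(d)
def plane(f,u,v,z,fish=False):
    o,d=ray(f,u,v,fish); return o+d*(z-o[2])/d[2]
def proj(f,p,fish=False):
    q=R.from_euler("xyz",f["attitude"],degrees=True).inv().apply(np.asarray(p,float)-f["xyz"])
    q=np.atleast_2d(q); x,y,z=q[:,0],-q[:,1],-q[:,2]
    if fish:
        rr=np.hypot(x,y); t=np.arctan2(rr,z); x,y,z=x/rr*t,y/rr*t,1
    return np.c_[f["cx"]+f["fx"]*x/z,f["cy"]+f["fy"]*y/z]
def tri(rs):
    A=0;b=0
    for o,d in rs:
        P=np.eye(3)-np.outer(d,d); A=A+P;b=b+P@o
    p=np.linalg.solve(A,b); return p,[np.linalg.norm((np.eye(3)-np.outer(d,d))@(p-o)) for o,d in rs]
def load(n): return np.load(f"pics/{n}.npy",allow_pickle=True).item()
def crop(f,u0,v0,u1,v1,k,name): cv2.imwrite(f"pics/{name}.png",cv2.resize(np.ascontiguousarray(f["img"][v0:v1,u0:u1,::-1]),None,fx=k,fy=k,interpolation=cv2.INTER_CUBIC))
E
python3 - <<'E'
from h import *
a=load("scene0"); b=load("side0")
crop(a,310,160,450,260,5,"c1"); crop(b,270,165,350,300,4,"c2"); crop(a,140,130,300,240,5,"c3");crop(b,290,90,430,250,4,"c4")
E
```

```text
(no output)
```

View pics/c1.png

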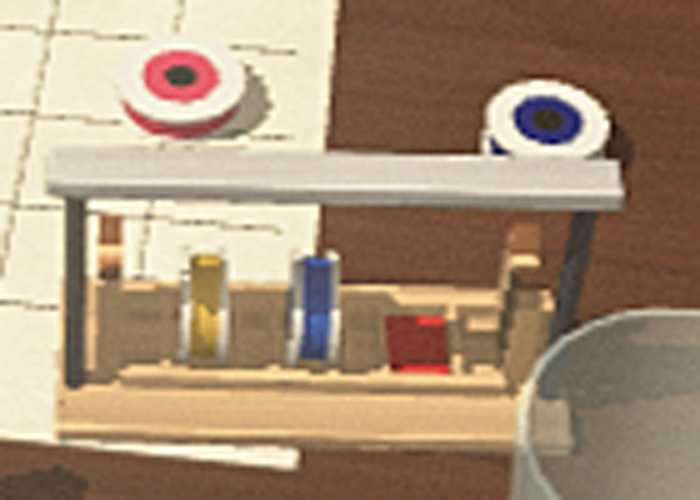

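View pics/c2.png

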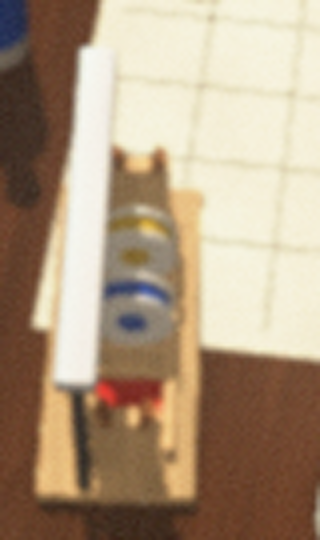

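View pics/c3.png

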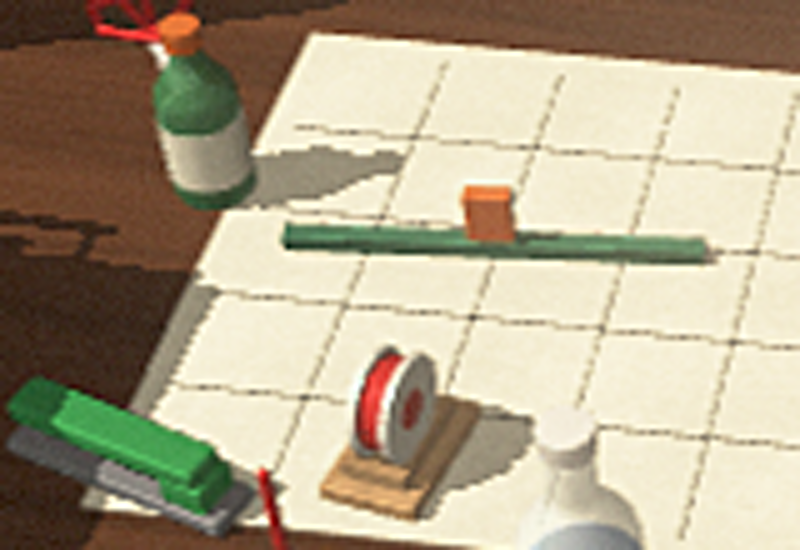

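View pics/c4.png

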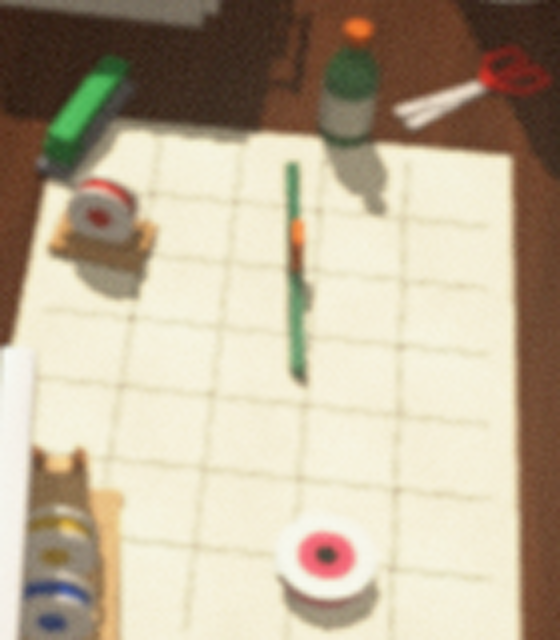

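Run:
```python
from h import *
np.set_printoptions(precision=4,suppress=True)
a=load("scene0"); b=load("side0")
A=lambda u,v:(140+u/5,130+v/5); B=lambda u,v:(290+u/4,90+v/4)
A1=lambda u,v:(310+u/5,160+v/5); B2=lambda u,v:(270+u/4,165+v/4)
def t(n,p,q): print(n,*tri([ray(a,*p),ray(b,*q)]))
t("spool",A(395,405),B(103,211))
t("tabtop",A(488,188),B(297,229))
t("barL",A(288,232),B(291,165)); t("barR",A(705,245),B(298,373))
t("lamp -y",A1(50,165),B2(95,48)); t("lamp +y",A1(620,175),B2(75,384))
print("base scene z.012",plane(a,*A1(60,400),.012),plane(a,*A1(570,412),.012))
print("pad",plane(a,*A1(418,345),.012),plane(b,*B2(130,392),.012))
print("base side",[plane(b,*B2(*p),.012) for p in [(198,495),(38,497),(203,197)]])
print("stand",[plane(a,*A(*p),.012) for p in [(320,490),(420,512),(480,402)]])
t("yellow",A1(203,305),B2(137,232)); t("blue",A1(313,305),B2(137,300))
t("bluetop",A1(318,258),B2(139,288)); t("yeltop",A1(205,257),B2(139,226))
print("roll pink",plane(a,*A1(180,78),.022),"navy",plane(a,*A1(547,120),.026))
```

```text
spool [ 0.6333 -0.2417  0.0411] [np.float64(0.000419444023813949), np.float64(0.00041944402381394825)]
tabtop [ 0.4568 -0.2385  0.0527] [np.float64(0.0005335665401451594), np.float64(0.0005335665401453184)]
barL [ 0.4714 -0.368   0.0088] [np.float64(9.445296109215018e-05), np.float64(9.445296109234522e-05)]
barR [ 0.4383 -0.1091  0.009 ] [np.float64(0.0004600597764230474), np.float64(0.0004600597764230678)]
lamp -y [0.652  0.05   0.1779] [np.float64(0.0006033247456892275), np.float64(0.0006033247456892211)]
lamp +y [0.6076 0.3342 0.1766] [np.float64(0.0001674277419327906), np.float64(0.0001674277419327371)]
base scene z.012 [0.6638 0.0583 0.012 ] [0.6231 0.3329 0.012 ]
pad [0.5884 0.2479 0.012 ] [0.5913 0.2407 0.012 ]
base side [array([0.5269, 0.316 , 0.012 ]), array([0.6407, 0.3372, 0.012 ]), array([0.5664, 0.0515, 0.012 ])]
stand [array([ 0.6785, -0.2747,  0.012 ]), array([ 0.6844, -0.2145,  0.012 ]), array([ 0.596 , -0.2063,  0.012 ])]
yellow [0.6096 0.1252 0.0485] [np.float64(0.004498541350355055), np.float64(0.004498541350355255)]
blue [0.5981 0.1851 0.0468] [np.float64(0.0037582807698448286), np.float64(0.003758280769844961)]
bluetop [0.5933 0.1881 0.0753] [np.float64(0.00033114117434926194), np.float64(0.0003311411743494219)]
yeltop [0.6032 0.1291 0.0734] [np.float64(0.002292718703616767), np.float64(0.002292718703616618)]
roll pink [0.4014 0.0874 0.022 ] navy [0.4047 0.31   0.026 ]
```

Call:
servo_tool(
  series=[
    [0,0.02,0.02,0.04,-0.06],
    [0,0.05,0.05,0.07,-0.14],
    [0,0.09,0.08,0.1,-0.22],
    [0,0.13,0.11,0.1,-0.3],
    [0,0.16,0.14,0.1,-0.38],
    [0,0.19,0.17,0.1,-0.46],
    [0,0.22,0.19,0.1,-0.52],
    [0,0.236,0.207,0.1,-0.56],
    [0,0.236,0.207,0.1,-0.56],
    [0,0.236,0.207,0.1,-0.56],
  ],
)

```text
clock: 1.4
ee_pos: [0.4597, -0.2401, 0.331]
eef_rot: [179.9, -0.0, -95.4]
force: [-0.6, 0.0, 0.7]
width: 1.0
```

```bash
cat > snap.py <<'E'
import sys; from station import telemetry, grab_frame
import cv2, numpy as np
np.set_printoptions(precision=4,suppress=True)
cam,n=sys.argv[1],sys.argv[2]
f=grab_frame(cam); cv2.imwrite(f"pics/{n}.png",f["img"][:,:,::-1]); np.save(f"pics/{n}.npy",f,allow_pickle=True)
s=telemetry.state(); print(s["clock"],s["ee_pos"],s["eef_rot"],s["joint_pos"],s["force"],s["width"]); print(f["xyz"],f["attitude"])
E
python3 snap.py wrist w1
```

```text
1.45 [ 0.4596 -0.2404  0.3312] [179.9676  -0.0055 -95.4819] [-27.607   15.0171  16.6176  91.6285  -0.0173 157.875 ] [-0.1451 -0.5359  0.3193] 0.9979156630561506
[ 0.5301 -0.2466  0.4736] [-16.1148   0.0445 -95.5001]
```

View pics/w1.png

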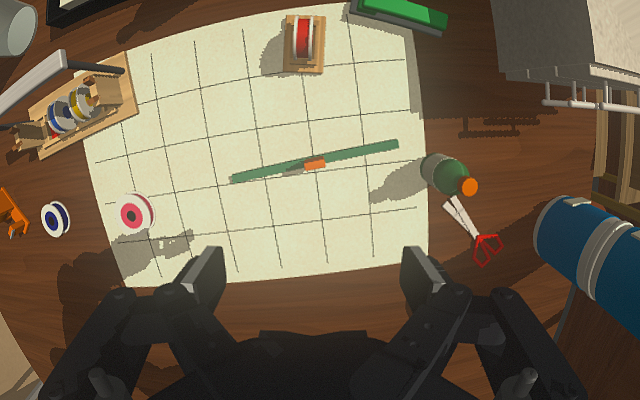

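Run:
```python
from h import *
a=load("w1")
crop(a,250,0,350,80,7,"c5"); crop(a,220,125,410,195,4,"c6"); crop(a,0,45,140,165,5,"c7")
```

```text
(no output)
```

View pics/c5.png

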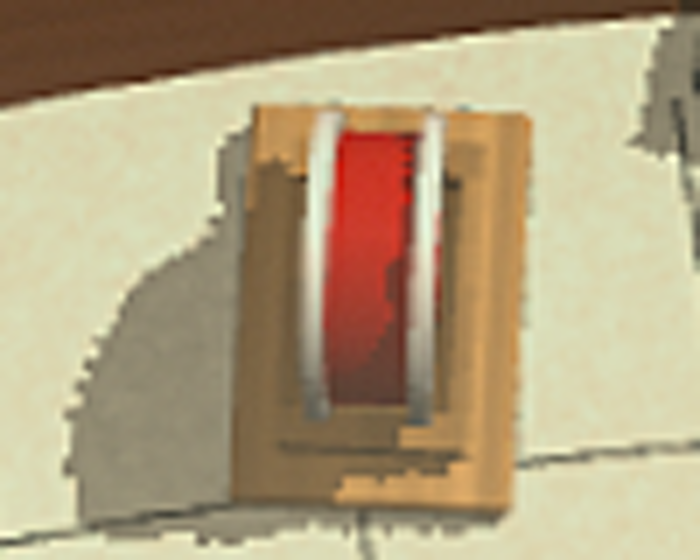

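View pics/c6.png

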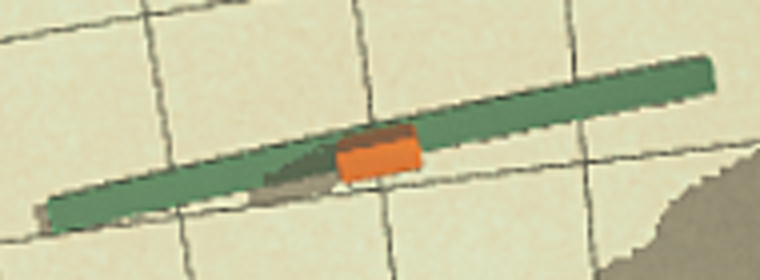

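View pics/c7.png

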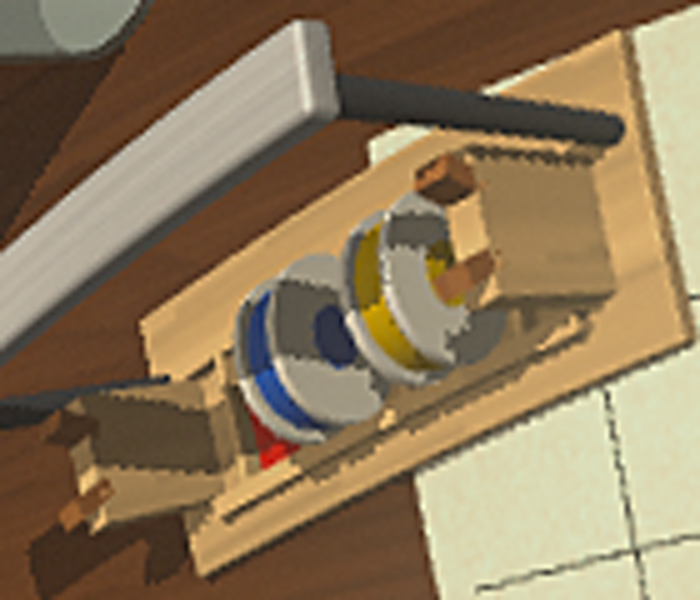

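Run:
```python
from h import *
np.set_printoptions(precision=4,suppress=True)
a=load("w1")
C=lambda u,v:(250+u/7,v/7)
def P(u,v,z): return plane(a,*C(u,v),z,True)
for nm,pts in dict(left=[(315,112),(305,418)],right=[(441,112),(430,420)]).items():
    ds=[ray(a,*C(*p),True) for p in pts]; d=ds[0][1]+ds[1][1]; o=ds[0][0]
    print(nm,o+d*(.044-o[2])/d[2], "half angle",np.degrees(np.arccos(ds[0][1]@ds[1][1]))/2, np.degrees(np.arcsin(.032/np.linalg.norm(o-(o+d*(.044-o[2])/d[2])))))
cs=[P(*p,.012) for p in [(255,104),(530,115),(510,510),(233,500)]]
print("stand",np.array(cs),np.mean(cs,0)); 
cs=np.array(cs); print(np.linalg.norm(np.diff(cs,axis=0),axis=1))
x=(cs[0]+cs[1]-cs[2]-cs[3]); print("yaw",np.degrees(np.arctan2(x[1],x[0])))
D=lambda u,v:(220+u/4,125+v/4)
t=[plane(a,*D(*p),.05,True) for p in [(338,155),(418,138),(422,163),(344,183)]]; t=np.array(t); print("tab",t,t.mean(0),np.linalg.norm(np.diff(t,axis=0),axis=1))
e=[plane(a,*D(*p),.012,True) for p in [(50,200),(55,233),(708,58),(715,92)]]; e=np.array(e); print("bar ends",e, e.mean(0), np.linalg.norm(e[0]-e[2])); d=e[0]+e[1]-e[2]-e[3]; print("yaw", np.degrees(np.arctan2(-d[0],d[1])))
```

```text
left [ 0.6347 -0.2313  0.044 ] half angle 4.041990545810118 4.148170872425741
right [ 0.6318 -0.2556  0.044 ] half angle 4.072347484122189 4.156012005962185
stand [[ 0.6807 -0.222   0.012 ]
 [ 0.6721 -0.2795  0.012 ]
 [ 0.5846 -0.2667  0.012 ]
 [ 0.5928 -0.2092  0.012 ]] [ 0.6325 -0.2443  0.012 ]
[0.0581 0.0885 0.058 ]
yaw -8.282962075084786
tab [[ 0.4577 -0.2281  0.05  ]
 [ 0.461  -0.2563  0.05  ]
 [ 0.4521 -0.2569  0.05  ]
 [ 0.4476 -0.2292  0.05  ]] [ 0.4546 -0.2426  0.05  ] [0.0283 0.0089 0.028 ]
bar ends [[ 0.4454 -0.113   0.012 ]
 [ 0.4322 -0.1129  0.012 ]
 [ 0.4765 -0.3705  0.012 ]
 [ 0.4632 -0.3726  0.012 ]] [ 0.4543 -0.2422  0.012 ] 0.25939386219977534
yaw 6.855205655954358
```

Call:
servo_tool(
  series=[
    [0,0,0.03,0,0.02],
    [0,-0.005,0.08,0,0.06],
    [0,-0.01,0.14,0,0.1],
    [0,-0.015,0.2,0,0.14],
    [0,-0.02,0.26,0,0.18],
    [0,-0.025,0.32,0,0.21],
    [0,-0.03,0.38,0,0.24],
    [0,-0.03,0.42,0,0.25],
    [0,-0.03,0.43,0,0.25],
    [0,-0.03,0.43,0,0.25],
  ],
)

```text
clock: 2.7
ee_pos: [0.4467, 0.1191, 0.3312]
eef_rot: [179.9, 2.7, -76.8]
force: [-0.6, -0.2, -0.1]
width: 0.999
```

```bash
python3 snap.py wrist w2
python3 - <<'E'
from h import *
a=load("w2"); crop(a,150,0,480,200,2.4,"c8")
E
```

```text
2.75 [0.4467 0.1193 0.3311] [179.8749   2.7271 -76.7822] [ 13.1619   8.3436   8.182   89.9663   2.727  179.9381] [-0.1321 -0.4293  0.078 ] 1.0002447547513948
[0.5172 0.1288 0.4734] [-16.1743   2.7487 -76.8565]
```

View pics/w2.png

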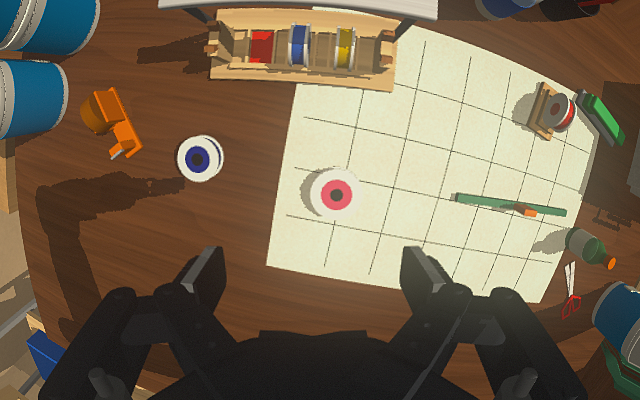

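Run:
```python
from h import *
a=load("w2"); crop(a,200,0,405,100,3.9,"c8")
```

```text
(no output)
```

View pics/c8.png

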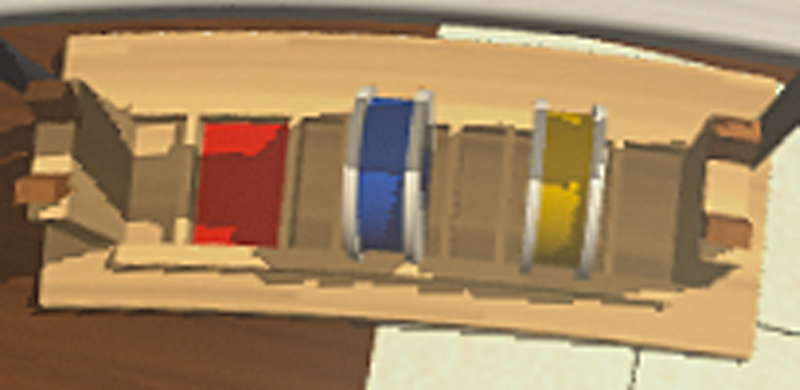

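Run:
```python
from h import *
np.set_printoptions(precision=4,suppress=True)
a=load("w2")
C=lambda u,v:(200+u/3.9,v/3.9)
def P(u,v,z): return plane(a,*C(u,v),z,True)
p=np.array([P(*q,.0125) for q in [(203,125),(290,125),(280,247),(193,244)]]); print("pad",p,p.mean(0),np.linalg.norm(np.diff(p,axis=0),axis=1))
x=p[0]+p[1]-p[2]-p[3]; print("yaw x",np.degrees(np.arctan2(x[1],x[0])))
b=np.array([P(*q,.012) for q in [(65,37),(785,82),(750,358),(40,308)]]); print("base",b,b.mean(0),np.linalg.norm(np.diff(b,axis=0),axis=1))
d=b[0]+b[3]-b[1]-b[2]; print("yaw",np.degrees(np.arctan2(-d[0],d[1])))
n=np.array([P(*q,.096) for q in [(52,97),(42,190),(735,130),(728,232)]]); print("prongs",n); A=n[:2].mean(0);B=n[2:].mean(0); print(A,B,(A+B)/2,np.linalg.norm(A-B),np.degrees(np.arctan2(-(A-B)[0],(A-B)[1])))
for nm,pts in dict(bl=[(361,90),(347,255)],br=[(426,92),(416,260)],yl=[(540,103),(526,268)],yr=[(600,107),(585,275)]).items():
    ds=[ray(a,*C(*q),True) for q in pts]; e=ds[0][1]+ds[1][1]; o=ds[0][0]
    print(nm,o+e*(.044-o[2])/e[2],np.degrees(np.arccos(ds[0][1]@ds[1][1]))/2)
```

```text
pad [[0.6113 0.2668 0.0125]
 [0.6168 0.233  0.0125]
 [0.5683 0.2254 0.0125]
 [0.5635 0.2593 0.0125]] [0.59   0.2461 0.0125] [0.0342 0.0491 0.0342]
yaw x 8.909431079340823
base [[0.6415 0.3336 0.012 ]
 [0.6807 0.0535 0.012 ]
 [0.5686 0.0423 0.012 ]
 [0.5288 0.3163 0.012 ]] [0.6049 0.1864 0.012 ] [0.2827 0.1127 0.2769]
yaw 8.11296586686667
prongs [[0.5975 0.2952 0.096 ]
 [0.5656 0.2907 0.096 ]
 [0.6299 0.0793 0.096 ]
 [0.5964 0.0741 0.096 ]]
[0.5815 0.293  0.096 ] [0.6132 0.0767 0.096 ] [0.5973 0.1848 0.096 ] 0.21855403891517275 8.324100555755901
bl [0.5966 0.1993 0.044 ] 3.9195794992167863
br [0.6002 0.1759 0.044 ] 3.99041818281352
yl [0.6057 0.1369 0.044 ] 3.9266663821014203
yr [0.6089 0.1163 0.044 ] 3.9958969715265558
```

Call:
servo_tool(
  series=[
    [0,0,-0.02,0,0.17],
    [0,0,-0.05,0,0.34],
    [0,0,-0.09,0,0.51],
    [0,0,-0.13,0,0.68],
    [0,0,-0.17,0,0.85],
    [0,0,-0.21,0,1.02],
    [0,0,-0.25,0,1.19],
    [0,0,-0.29,0,1.36],
    [0,0,-0.32,0,1.53],
    [0,0,-0.34,0,1.7],
  ],
)

```text
clock: 4.0
ee_pos: [0.4455, -0.2226, 0.3311]
eef_rot: [179.9, 2.8, 20.8]
force: [0.1, 0.5, 0.3]
width: 1.003
```

Call:
servo_tool(
  series=[
    [0,0,0,0.05,0.15],
    [0,0,0,0.1,0.3],
    [0,0,0,0.15,0.45],
    [0,0,0,0.2,0.6],
    [0,0,0,0.25,0.75],
    [0,0,0,0.3,0.9],
    [0,0,0,0.35,1.07],
    [0,0,0,0.4,1.07],
    [0,0,0,0.45,1.07],
    [0,0,0,0.5,1.07],
  ],
)

```text
clock: 5.25
ee_pos: [0.4054, -0.207, 0.5612]
eef_rot: [176.5, 3.8, 81.9]
force: [1.2, -0.4, -0.1]
width: 0.999
```

```bash
cat > st.py <<'E'
from station import telemetry
import numpy as np
np.set_printoptions(precision=4,suppress=True)
from scipy.spatial.transform import Rotation as R
s=telemetry.state(); M=R.from_euler("xyz",s["eef_rot"],degrees=True).as_matrix()
print(s["clock"],s["ee_pos"],s["eef_rot"],"q",s["joint_pos"],"F",s["force"],s["width"],"tool z",M[:,2],"lean along tool x,y deg",np.degrees(np.arcsin(-M[2,:2])))
E
python3 st.py
```

```text
5.25 [ 0.4054 -0.207   0.5612] [176.5382   3.8176  81.8549] q [-25.3001  13.8698  51.435  123.1273  -2.6189 -17.3719] F [ 1.2309 -0.4274 -0.1372] 0.9989892943940076 tool z [ 0.0504 -0.0743 -0.996 ] lean along tool x,y deg [ 3.8176 -3.4541]
```

Call:
servo_tool(
  series=[
    [0,0,0,0.06,0],
    [0,0,0,0.12,0],
    [0,0,0,0.18,0],
    [0,0,0,0.24,0],
    [0,0,0,0.3,0],
    [0,0,0,0.36,0],
    [0,0,0,0.42,0],
    [0,0,0,0.48,0],
    [0,0,0,0.54,0],
    [0,0,0,0.6,0],
  ],
)

```text
clock: 6.5
ee_pos: [0.3622, -0.1971, 0.5929]
eef_rot: [173.1, 5.0, 81.8]
force: [0.6, 0.1, -0.5]
width: 1.001
```

```bash
python3 st.py
```

```text
6.5 [ 0.3622 -0.1971  0.5929] [173.1478   5.0084  81.8441] q [-26.6906   7.6938  48.9182 123.1296  -2.5365 -19.0142] F [ 0.6492  0.1345 -0.4511] 1.0009667196062682 tool z [ 0.1058 -0.1027 -0.9891] lean along tool x,y deg [ 5.0084 -6.8259]
```

Call:
servo_tool(
  series=[
    [0,-0.03,0.015,0.04,-0.15],
    [0,-0.06,0.03,0.08,-0.3],
    [0,-0.09,0.045,0.12,-0.45],
    [0,-0.12,0.06,0.16,-0.54],
    [0,-0.15,0.075,0.2,-0.54],
    [0,-0.18,0.09,0.24,-0.54],
    [0,-0.21,0.105,0.28,-0.54],
    [0,-0.24,0.12,0.32,-0.54],
    [0,-0.27,0.135,0.36,-0.54],
    [0,-0.3,0.15,0.4,-0.54],
  ],
)

```text
clock: 7.75
ee_pos: [0.1851, -0.1567, 0.5943]
eef_rot: [170.2, 4.6, 51.0]
force: [-0.4, 0.3, 0.1]
width: 1.0
```

```bash
python3 st.py
```

```text
7.75 [ 0.1851 -0.1567  0.5943] [170.1563   4.5841  50.9696] q [-33.4023 -12.6651  29.8508 123.1258  -5.4589   4.7845] F [-0.3681  0.2876  0.0574] 1.000347451257943 tool z [ 0.0832 -0.1688 -0.9821] lean along tool x,y deg [ 4.5841 -9.8119]
```

Call:
servo_tool(
  series=[
    [0,0.01,-0.005,0.06,-0.1],
    [0,0.02,-0.01,0.12,-0.21],
    [0,0.03,-0.015,0.18,-0.21],
    [0,0.04,-0.02,0.24,-0.21],
    [0,0.05,-0.025,0.3,-0.21],
    [0,0.06,-0.03,0.36,-0.21],
    [0,0.07,-0.035,0.42,-0.21],
    [0,0.08,-0.04,0.48,-0.21],
    [0,0.09,-0.045,0.54,-0.21],
    [0,0.1,-0.05,0.6,-0.21],
  ],
)

```text
clock: 9.0
ee_pos: [0.241, -0.2382, 0.6236]
eef_rot: [166.8, 3.9, 39.1]
force: [-0.1, -0.8, 0.2]
width: 1.001
```

```bash
python3 st.py
```

```text
9.0 [ 0.241  -0.2382  0.6236] [166.7983   3.9125  39.0755] q [-38.8789  -2.0276  43.2729 123.1296  -6.4668  10.9026] F [-0.0848 -0.8255  0.1771] 1.0005005265724298 tool z [ 0.0924 -0.2192 -0.9713] lean along tool x,y deg [  3.9125 -13.1703]
```

Call:
servo_tool(
  series=[
    [0,0,0,0.06,-0.08],
    [0,0,0,0.12,-0.16],
    [0,0,0,0.18,-0.16],
    [0,0,0,0.24,-0.16],
    [0,0,0,0.3,-0.16],
    [0,0,0,0.36,-0.16],
    [0,0,0,0.42,-0.16],
    [0,0,0,0.48,-0.16],
    [0,0,0,0.54,-0.16],
    [0,0,0,0.6,-0.16],
  ],
)

```text
clock: 10.25
ee_pos: [0.2204, -0.2779, 0.6446]
eef_rot: [163.4, 3.1, 30.1]
force: [-0.3, 0.7, 0.3]
width: 1.001
```

Call:
servo_tool(
  series=[
    [0,0,0,0.06,0],
    [0,0,0,0.12,0],
    [0,0,0,0.18,0],
    [0,0,0,0.24,0],
    [0,0,0,0.3,0],
    [0,0,0,0.36,0],
    [0,0,0,0.42,0],
    [0,0,0,0.48,0],
    [0,0,0,0.54,0],
    [0,0,0,0.6,0],
  ],
)

```text
clock: 11.5
ee_pos: [0.2021, -0.304, 0.6708]
eef_rot: [159.8, 2.8, 30.2]
force: [1.2, -1.0, -0.6]
width: 0.997
```

```bash
python3 st.py
```

```text
11.5 [ 0.2021 -0.304   0.6708] [159.8014   2.7564  30.2342] q [-52.0376  -0.2528  52.5983 123.128   -5.2299   6.3274] F [ 1.2317 -1.0422 -0.6   ] 0.9970650453340543 tool z [ 0.1349 -0.321  -0.9374] lean along tool x,y deg [  2.7564 -20.1743]
```

Call:
servo_tool(
  series=[
    [0,0,0,0.0,-0.18],
    [0,0,0,0.0,-0.36],
    [0,0,0,0.0,-0.54],
    [0,0,0,0.0,-0.65],
    [0,0,0,0.1,-0.65],
    [0,0,0,0.2,-0.65],
    [0,0,0,0.3,-0.65],
    [0,0,0,0.4,-0.65],
    [0,0,0,0.5,-0.65],
    [0,0,0,0.6,-0.65],
  ],
)

```text
clock: 12.75
ee_pos: [0.148, -0.349, 0.6636]
eef_rot: [157.1, 0.7, -6.2]
force: [-0.3, 0.2, -0.1]
width: 1.003
```

```bash
python3 st.py
```

```text
12.75 [ 0.148  -0.349   0.6636] [157.0752   0.7154  -6.2182] q [-54.6905   1.1862  51.4536 123.1296 -15.4772  39.0365] F [-0.3499  0.2464 -0.1411] 1.0027309986338777 tool z [-0.0536 -0.386  -0.9209] lean along tool x,y deg [  0.7154 -22.9229]
```

Call:
servo_tool(
  series=[
    [0,0,0,0.0,0.18],
    [0,0,0,0.0,0.36],
    [0,0,0,0.0,0.47],
    [0,0,0,0.08,0.47],
    [0,0,0,0.16,0.47],
    [0,0,0,0.24,0.47],
    [0,0,0,0.32,0.47],
    [0,0,0,0.4,0.47],
    [0,0,0,0.5,0.47],
    [0,0,0,0.6,0.47],
  ],
)

```text
clock: 14.0
ee_pos: [0.1423, -0.3519, 0.7133]
eef_rot: [153.5, 0.6, 20.8]
force: [0.1, -0.3, 0.0]
width: 0.998
```

```bash
python3 st.py
```

```text
14.0 [ 0.1423 -0.3519  0.7133] [153.4715   0.592   20.7958] q [-66.6385   0.9089  60.523  123.1285  -1.6749   2.032 ] F [ 0.1477 -0.3208  0.0148] 0.9984111682018045 tool z [ 0.1499 -0.4208 -0.8947] lean along tool x,y deg [  0.592  -26.5269]
```

Call:
servo_tool(
  series=[
    [0,0.036,0.008,-0.041,0.12],
    [0,0.072,0.016,-0.082,0.24],
    [0,0.108,0.024,-0.123,0.36],
    [0,0.144,0.032,-0.164,0.48],
    [0,0.18,0.04,-0.205,0.6],
    [0,0.216,0.048,-0.246,0.72],
    [0,0.252,0.056,-0.287,0.84],
    [0,0.288,0.064,-0.328,0.96],
    [0,0.324,0.072,-0.369,1.068],
    [0,0.36,0.08,-0.41,1.068],
  ],
)

```text
clock: 15.25
ee_pos: [0.5029, -0.2721, 0.3016]
eef_rot: [153.5, 0.6, 81.9]
force: [0.1, -0.8, 1.1]
width: 1.0
```

```bash
python3 st.py
```

```text
15.25 [ 0.5029 -0.2721  0.3016] [153.4861   0.577   81.9398] q [-34.1482   2.1765  -9.0157  54.4606  10.8489 -23.8769] F [ 0.1024 -0.8388  1.1468] 1.0001111772106626 tool z [ 0.4407 -0.0715 -0.8948] lean along tool x,y deg [  0.577  -26.5124]
```

Call:
servo_tool(
  series=[
    [0,0.02,0.005,-0.03,0],
    [0,0.045,0.011,-0.07,0],
    [0,0.07,0.017,-0.11,0],
    [0,0.095,0.022,-0.14,0],
    [0,0.115,0.026,-0.165,0],
    [0,0.13,0.0286,-0.19,0],
    [0,0.13,0.0286,-0.19,0],
    [0,0.13,0.0286,-0.19,0],
    [0,0.13,0.0286,-0.19,0],
    [0,0.13,0.0286,-0.19,0],
  ],
)

```text
clock: 16.5
ee_pos: [0.6325, -0.2438, 0.1151]
eef_rot: [153.3, 0.6, 81.9]
force: [0.5, -0.7, 0.2]
width: 1.002
```

```bash
python3 snap.py wrist w3;python3 snap.py side s3
python3 - <<'E'
from h import *
a=load("s3"); crop(a,260,90,420,220,5,"c9")
E
```

```text
16.55 [ 0.6325 -0.2437  0.1149] [153.3318   0.6194  81.9483] [-24.0022  21.2831 -14.6256  28.1755   6.5489 -14.5889] [-0.6494 -0.4402 -0.0528] 1.0043606092697799
[ 0.5073 -0.2248  0.2109] [-42.7927   0.5761  81.8824]
16.6 [ 0.6324 -0.2436  0.1146] [153.3518   0.6133  81.9556] [-23.9943  21.3015 -14.6295  28.1739   6.5489 -14.5879] [-0.8452  0.6054  0.1749] 0.9998681380560867
[0.4471 0.9092 1.1948] [  38.7101   -0.8979 -170.6726]
```

View pics/w3.png

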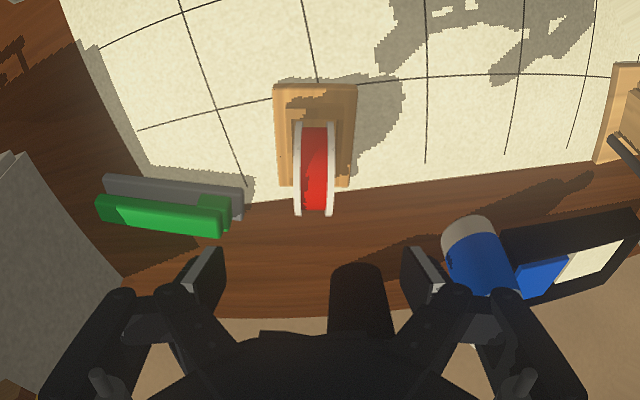

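View pics/c9.png

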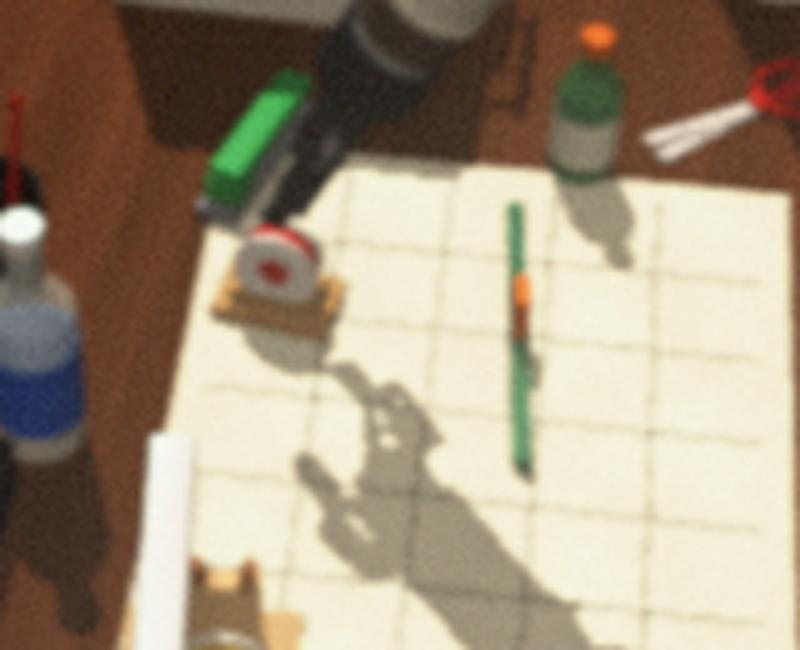

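Run:
```python
from h import *
np.set_printoptions(precision=4,suppress=True)
a=load("w3")
for p,z in [((243,190),.02),((243,215),.0),((222,237),.03),((233,200),.041),((103,175),.02)]: print(p,plane(a,*p,z,True))
print("spool top rim mid",plane(a,314,120,.05,True))
for u in (295,333): print(plane(a,u,180,.07,True))
M=R.from_euler("xyz",[153.33,.62,81.95],degrees=True).as_matrix()
# finger tip outer back positions after descent (open)
for sx in (-.057,.057):
  for k in (-.013,-.04): print("finger",np.array([.6325,-.2437,.037])+M@[sx,0,k])
```

```text
(243, 190) [ 0.6659 -0.3083  0.02  ]
(243, 215) [ 0.7149 -0.3269  0.    ]
(222, 237) [ 0.712  -0.3422  0.03  ]
(233, 200) [ 0.6574 -0.3101  0.041 ]
(103, 175) [ 0.6279 -0.4419  0.02  ]
spool top rim mid [ 0.5936 -0.2379  0.05  ]
[ 0.621  -0.2529  0.07  ]
[ 0.624  -0.2307  0.07  ]
finger [ 0.6188 -0.2992  0.0492]
finger [ 0.6068 -0.2972  0.0734]
finger [ 0.6347 -0.1863  0.048 ]
finger [ 0.6228 -0.1844  0.0721]
```

Call:
servo_tool(
  series=[
    [0.4,0,0,0,0],
    [0.4,0,0,-0.005,0],
    [0.4,0,0,-0.015,0],
    [0.4,0,0,-0.03,0],
    [0.4,0,0,-0.045,0],
    [0.4,0,0,-0.06,0],
    [0.4,0,0,-0.07,0],
    [0.4,0,0,-0.077,0],
    [0.4,0,0,-0.077,0],
    [0.4,0,0,-0.077,0],
  ],
  grip_force=40,
)

```text
clock: 17.85
ee_pos: [0.6328, -0.2435, 0.0373]
eef_rot: [153.4, 0.6, 82.0]
force: [-0.2, -0.1, -0.7]
width: 0.604
```

Call:
servo_tool(
  series=[
    [0.5,0,0,0,0],
    [0.6,0,0,0,0],
    [0.65,0,0,0,0],
    [0.7,0,0,0,0],
    [0.8,0,0,0,0],
    [0.9,0,0,0,0],
    [1,0,0,0,0],
    [1,0,0,0,0],
    [1,0,0,0,0],
    [1,0,0,0,0],
  ],
  grip_force=40,
)

```text
clock: 19.1
ee_pos: [0.6324, -0.2433, 0.0367]
eef_rot: [153.4, 0.6, 82.0]
force: [0.3, 0.3, 1.0]
width: 0.279
```

```bash
python3 st.py; python3 snap.py wrist w4; python3 snap.py side s4
python3 - <<'E'
from h import *
a=load("s4"); crop(a,260,90,420,220,5,"c9")
E
```

```text
19.1 [ 0.6324 -0.2433  0.0367] [153.4176   0.5932  81.98  ] q [-23.9693  27.3826 -19.3164  17.4746   6.5494 -14.5863] F [0.3196 0.3028 1.0396] 0.27867601681133564 tool z [ 0.4418 -0.0716 -0.8942] lean along tool x,y deg [  0.5932 -26.5808]
19.15 [ 0.6324 -0.2433  0.0367] [153.4171   0.5919  81.9801] [-23.9711  27.3814 -19.3179  17.4743   6.5515 -14.5874] [-0.928  -0.1832  1.521 ] 0.2702802421706794
[ 0.5073 -0.2244  0.1328] [-42.6892   0.5425  81.9163]
19.2 [ 0.6324 -0.2433  0.0368] [153.4131   0.5949  81.9786] [-23.9703  27.3778 -19.3172  17.4739   6.5489 -14.5861] [-0.6677 -0.2525  0.8041] 0.27031977934456825
[0.4471 0.9092 1.1948] [  38.7101   -0.8979 -170.6726]
```

View pics/w4.png

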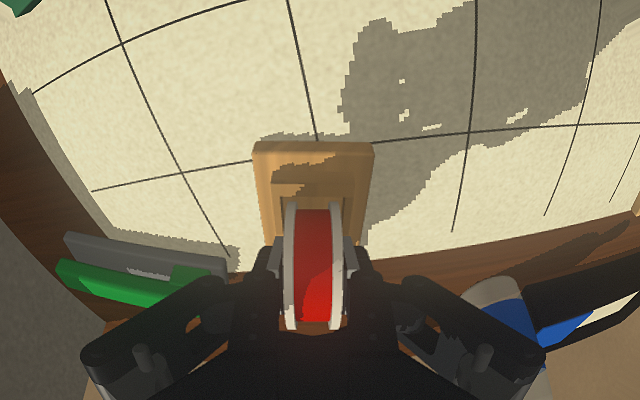

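Call:
servo_tool(
  series=[
    [1,0,0,0.01,0],
    [1,0,0,0.03,0],
    [1,0,0,0.06,0],
    [1,-0.01,0.01,0.09,0.02],
    [1,-0.04,0.03,0.11,0.05],
    [1,-0.07,0.07,0.113,0.08],
    [1,-0.1,0.11,0.113,0.11],
    [1,-0.13,0.15,0.113,0.14],
    [1,-0.142,0.19,0.113,0.17],
    [1,-0.142,0.23,0.113,0.2],
  ],
)

```text
clock: 20.45
ee_pos: [0.4888, -0.0123, 0.1499]
eef_rot: [153.4, 0.6, 93.4]
force: [1.3, -0.1, -0.6]
width: 0.275
```

Call:
servo_tool(
  series=[
    [1,0,0.04,0,0.03],
    [1,0,0.08,0,0.06],
    [1,0,0.12,0,0.08],
    [1,0,0.16,0,0.09],
    [1,0,0.2,-0.02,0.09],
    [1,0,0.23,-0.04,0.09],
    [1,0,0.244,-0.06,0.09],
    [1,0,0.244,-0.075,0.09],
    [1,0,0.244,-0.075,0.09],
    [1,0,0.244,-0.075,0.09],
  ],
)

```text
clock: 21.7
ee_pos: [0.4907, 0.2308, 0.0754]
eef_rot: [153.4, 0.6, 98.6]
force: [1.0, 0.4, -0.9]
width: 0.274
```

```bash
python3 st.py; python3 snap.py wrist w5
```

```text
21.7 [0.4907 0.2308 0.0754] [153.3833   0.5718  98.5747] q [ 30.925   12.0798 -35.6527  17.5788 -10.2893  19.9575] F [ 1.0023  0.4016 -0.9433] 0.2735867371152161 tool z [ 0.4443  0.058  -0.894 ] lean along tool x,y deg [  0.5718 -26.6153]
21.75 [0.491  0.2308 0.0757] [153.3386   0.5539  98.5674] [ 30.9154  12.0583 -35.638   17.5665 -10.2886  19.9547] [ 0.4183  0.8606 -0.1441] 0.2754858436877838
[0.3654 0.213  0.1713] [-42.7385   0.5295  98.5132]
```

View pics/w5.png

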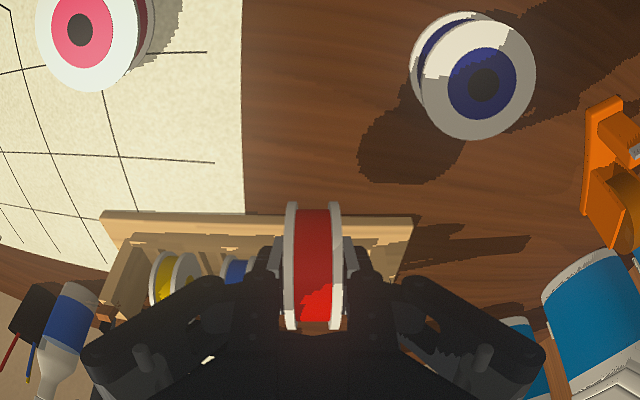

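Call:
servo_tool(
  series=[
    [1,0.015,0.002,-0.003,0],
    [1,0.03,0.005,-0.006,0],
    [1,0.045,0.007,-0.01,0],
    [1,0.06,0.009,-0.01,0],
    [1,0.075,0.011,-0.01,0],
    [1,0.088,0.0135,-0.01,0],
    [1,0.098,0.015,-0.01,0],
    [1,0.098,0.015,-0.01,0],
    [1,0.098,0.015,-0.01,0],
    [1,0.098,0.015,-0.01,0],
  ],
)

```text
clock: 23.0
ee_pos: [0.5877, 0.2456, 0.0644]
eef_rot: [153.5, 0.6, 98.6]
force: [-0.2, 0.3, -1.0]
width: 0.277
```

```bash
python3 st.py; python3 snap.py wrist w6;  python3 snap.py side s6;  python3 snap.py scene a6
python3 - <<'E'
from h import *
a=load("s6"); crop(a,260,160,340,300,4,"c9")
b=load("a6"); crop(b,310,160,450,260,5,"c10")
E
```

```text
23.0 [0.5877 0.2456 0.0644] [153.468    0.5985  98.6104] q [ 26.7204  21.6594 -23.4201  19.6849  -8.4957  16.0638] F [-0.1799  0.2746 -1.0037] 0.27651935533942334 tool z [ 0.4431  0.0576 -0.8946] lean along tool x,y deg [  0.5985 -26.5304]
23.05 [0.5878 0.2457 0.0645] [153.4537   0.5966  98.6118] [ 26.7221  21.6577 -23.4098  19.6826  -8.4982  16.0628] [-0.6831 -0.2084 -0.8545] 0.2768090629383555
[0.4626 0.2279 0.1606] [-42.6514   0.5589  98.5476]
23.1 [0.5879 0.2457 0.0646] [153.4424   0.5955  98.6106] [ 26.7199  21.6582 -23.4019  19.6786  -8.4999  16.0607] [-0.6635 -0.0387 -0.8406] 0.27334387493124274
[0.4471 0.9092 1.1948] [  38.7101   -0.8979 -170.6726]
23.15 [0.588  0.2457 0.0647] [153.4329   0.5909  98.6055] [ 26.7165  21.6617 -23.3902  19.6766  -8.4993  16.0627] [-0.3607  0.035  -0.6399] 0.27873478877527574
[1.5919 0.2148 1.0884] [ 45.8207   0.3351 100.494 ]
```

View pics/w6.png

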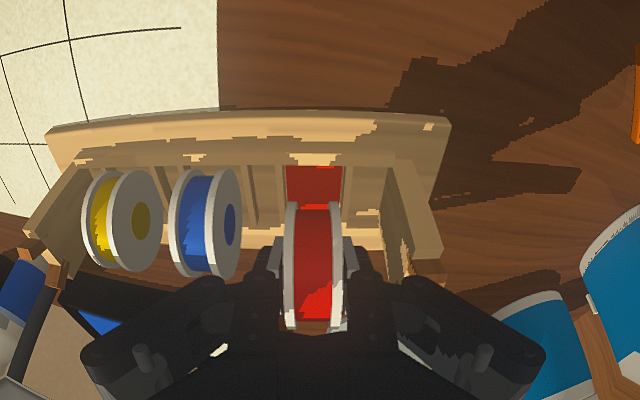

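View pics/c10.png

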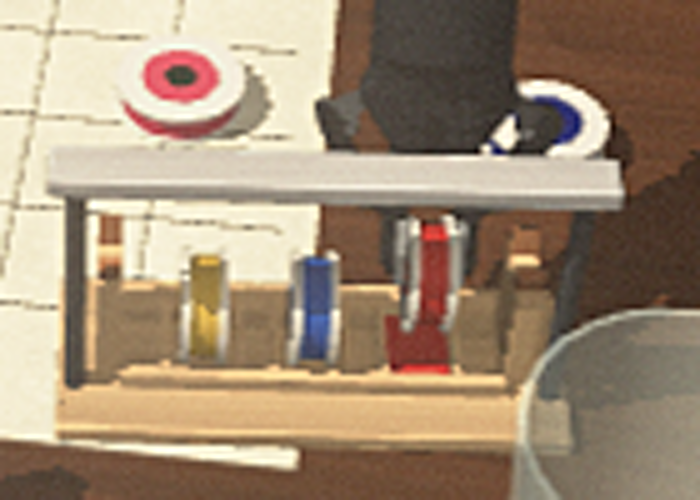

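View pics/c9.png

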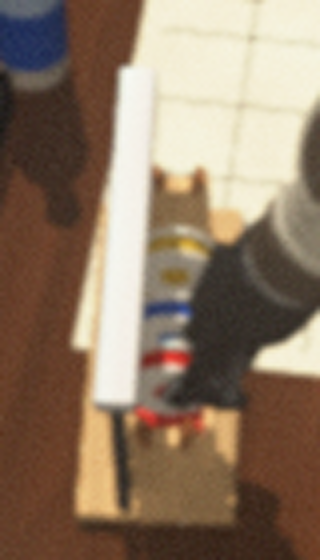

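Run:
```python
from h import *
np.set_printoptions(precision=4,suppress=True)
a=load("w6"); crop(a,240,140,400,230,5,"c11")
c,s=np.cos(np.radians(8.6)),np.sin(np.radians(8.6))
def rk(p): d=p[:2]-np.array([.590,.2461]); return np.array([c*d[0]+s*d[1],-s*d[0]+c*d[1]])*1000
for p in [(287,166),(343,166),(286,200),(343,200)]:
  for z in (.0125,.022): q=plane(a,*p,z,True); print(p,z,q,rk(q))
```

```text
(287, 166) 0.0125 [0.5748 0.2278 0.0125] [-17.7466 -15.8045]
(287, 166) 0.022 [0.5676 0.2278 0.022 ] [-24.8668 -14.7252]
(343, 166) 0.0125 [0.5696 0.2609 0.0125] [-17.9832  17.6778]
(343, 166) 0.022 [0.5627 0.2588 0.022 ] [-25.0882  16.6092]
(286, 200) 0.0125 [0.6027 0.2298 0.0125] [ 10.1369 -18.0011]
(286, 200) 0.022 [0.5937 0.2297 0.022 ] [  1.2279 -16.7809]
(343, 200) 0.0125 [0.5968 0.2668 0.0125] [ 9.8307 19.4485]
(343, 200) 0.022 [0.5882 0.2643 0.022 ] [ 0.9414 18.2663]
```

View pics/c11.png

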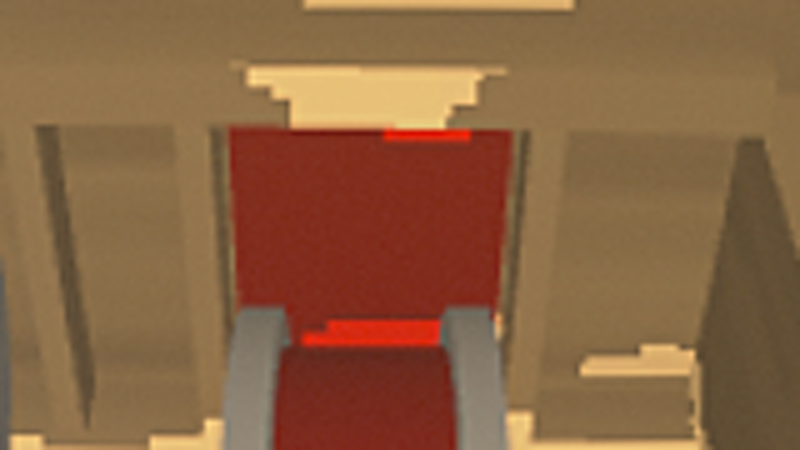

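Run:
```python
from h import *
np.set_printoptions(precision=4,suppress=True)
a=load("w6")
c,s=np.cos(np.radians(8.6)),np.sin(np.radians(8.6))
def rk(p): d=np.asarray(p)[:2]-np.array([.590,.2461]); return np.array([c*d[0]+s*d[1],-s*d[0]+c*d[1]])*1000
print("tcp",rk([.588,.2457]))
for u in (292,334):
  o,d=ray(a,u,201.5,True); dx=c*d[0]+s*d[1]; dz=d[2]; n=np.hypot(dx,dz); ox=rk(o)[0]; oz=(o[2]-.072)*1000
  dx/=n;dz/=n  # distance of (xc,0): |(xc-ox)*dz - (0-oz)*dx| =32
  print([ (sg*32 - oz*dx)/dz+ox for sg in (1,-1)])
# flange outer/inner at tip y
for u in (285,341): print(rk(plane(a,u,215,.06,True)))
```

```text
tcp [-2.0373 -0.0964]
[np.float64(-88.93644387280173), np.float64(-0.8052657867147985)]
[np.float64(-89.03972736489095), np.float64(-0.9767593820308065)]
[-24.7706 -12.954 ]
[-25.0084  13.2459]
```

Call:
servo_tool(
  series=[
    [1,0.002,0.001,0,0],
    [1,0.002,0.001,-0.004,0],
    [1,0.002,0.001,-0.009,0],
    [1,0.002,0.001,-0.014,0],
    [1,0.002,0.001,-0.018,0],
    [1,0.002,0.001,-0.021,0],
    [1,0.002,0.001,-0.023,0],
    [1,0.002,0.001,-0.025,0],
    [1,0.002,0.001,-0.025,0],
    [1,0.002,0.001,-0.025,0],
  ],
)

```text
clock: 24.4
ee_pos: [0.5913, 0.2437, 0.0399]
eef_rot: [153.4, 0.8, 98.3]
force: [1.7, -8.9, 2.9]
width: 0.279
```

```bash
python3 st.py; python3 snap.py wrist w7
```

```text
24.4 [0.5913 0.2437 0.0399] [153.3556   0.8342  98.303 ] q [ 26.556   24.1041 -24.4533  16.1763  -8.7903  16.0816] F [ 1.7054 -8.9381  2.8603] 0.2786069777288174 tool z [ 0.4456  0.0519 -0.8937] lean along tool x,y deg [  0.8342 -26.6414]
24.45 [0.5913 0.2437 0.04  ] [153.3535   0.8329  98.3029] [ 26.5551  24.1044 -24.4526  16.1744  -8.7895  16.081 ] [ 0.7722 -9.2002  2.0451] 0.2748961643118156
[0.4658 0.2269 0.1359] [-42.7664   0.7916  98.2398]
```

View pics/w7.png

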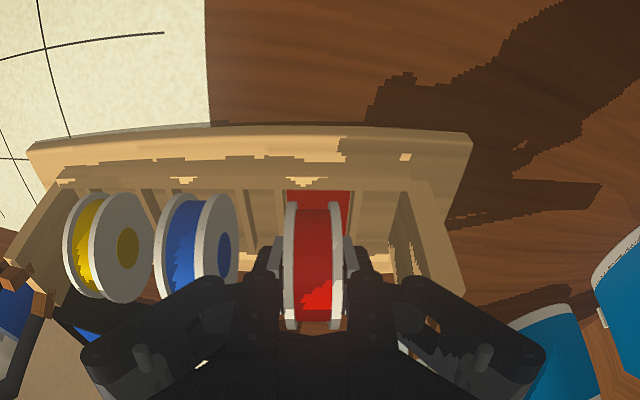

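Call:
servo_tool(
  series=[
    [1,0,-0.002,0,0],
    [1,0,-0.004,0,0],
    [1,0,-0.004,-0.001,0],
    [1,0,-0.004,-0.002,0],
    [1,0,-0.004,-0.003,0],
    [1,0,-0.004,-0.004,0],
    [1,0,-0.004,-0.004,0],
    [1,0,-0.004,-0.004,0],
    [1,0,-0.004,-0.004,0],
    [1,0,-0.004,-0.004,0],
  ],
)

```text
clock: 25.7
ee_pos: [0.5906, 0.2423, 0.0366]
eef_rot: [153.4, 0.6, 98.6]
force: [-4.5, -5.2, 7.6]
width: 0.271
```

```bash
python3 st.py; python3 snap.py wrist w8
python3 - <<'E'
from h import *
a=load("w8"); crop(a,230,150,470,310,3.3,"c12")
E
```

```text
25.7 [0.5906 0.2423 0.0366] [153.3584   0.6188  98.5522] q [ 26.2842  24.2606 -24.9204  15.4311  -8.3815  15.6943] F [-4.4539 -5.1932  7.6418] 0.271218796034924 tool z [ 0.4449  0.0571 -0.8938] lean along tool x,y deg [  0.6188 -26.64  ]
25.75 [0.5906 0.2424 0.0366] [153.3562   0.6182  98.5505] [ 26.2852  24.2611 -24.9189  15.4301  -8.3827  15.6968] [-4.2128 -4.7773  7.284 ] 0.2750761146696114
[0.4653 0.2247 0.1325] [-42.7619   0.5769  98.4885]
```

View pics/c12.png

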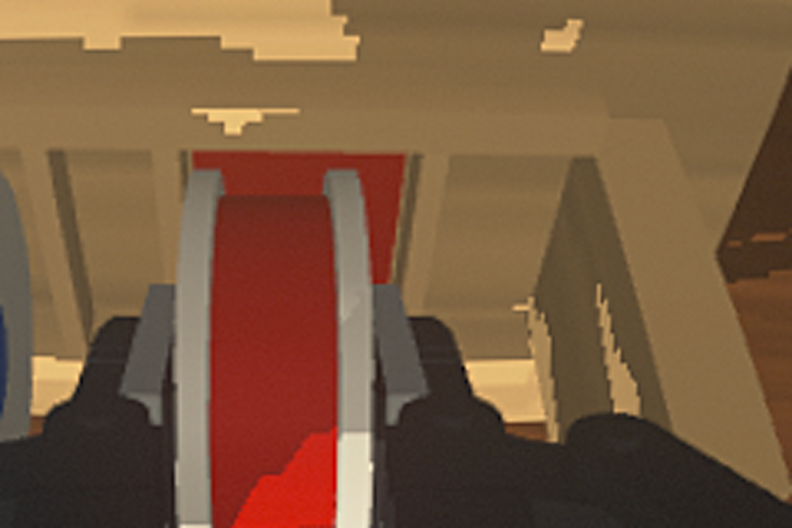

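Call:
servo_tool(
  series=[
    [0.71,0,0,0,0],
    [0.7,0,0,0,0],
    [0.69,0,0,0,0],
    [0.68,0,0,0,0],
    [0.67,0,0,0,0],
    [0.66,0,0,0,0],
    [0.65,0,0,0,0],
    [0.65,0,0,0,0],
    [0.65,0,0,0,0],
    [0.65,0,0,0,0],
  ],
)

```text
clock: 27.0
ee_pos: [0.5912, 0.2396, 0.0359]
eef_rot: [153.4, 0.8, 98.3]
force: [0.5, -10.9, 4.2]
width: 0.35
```

```bash
python3 st.py; python3 snap.py wrist w9
python3 - <<'E'
from h import *
a=load("w9"); crop(a,230,150,470,310,3.3,"c13")
E
```

```text
27.0 [0.5912 0.2396 0.0359] [153.3744   0.8493  98.3037] q [ 26.1564  24.3264 -24.9465  15.4274  -8.6273  15.712 ] F [  0.4933 -10.8888   4.2035] 0.3499366991650024 tool z [ 0.4454  0.0516 -0.8939] lean along tool x,y deg [  0.8493 -26.6225]
27.05 [0.5912 0.2396 0.0359] [153.3723   0.8471  98.3023] [ 26.1563  24.3235 -24.9493  15.4252  -8.6265  15.7137] [  0.0248 -10.5044   4.5005] 0.352008369965912
[0.4657 0.2229 0.1318] [-42.746    0.8053  98.2415]
```

View pics/c13.png

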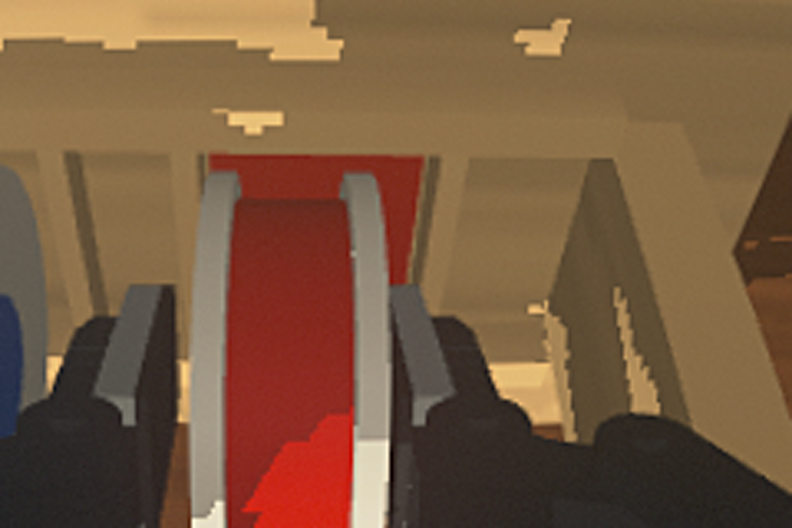

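Call:
servo_tool(
  series=[
    [0.65,0,0,0.003,0],
    [0.65,0,0,0.007,0],
    [0.65,-0.001,0,0.012,0],
    [0.65,-0.003,0,0.018,0],
    [0.65,-0.006,-0.001,0.025,0],
    [0.65,-0.01,-0.0015,0.033,0],
    [0.65,-0.014,-0.002,0.041,0],
    [0.65,-0.02,-0.003,0.05,0],
    [0.65,-0.03,-0.0045,0.06,0],
    [0.65,-0.045,-0.007,0.07,0],
  ],
)

```text
clock: 28.3
ee_pos: [0.5448, 0.2356, 0.1064]
eef_rot: [153.4, 0.6, 98.6]
force: [-0.0, -0.5, -0.0]
width: 0.35
```

```bash
python3 st.py; python3 snap.py wrist w10
```

```text
28.3 [0.5448 0.2356 0.1064] [153.4128   0.5797  98.5848] q [ 28.005   14.0574 -26.7324  24.0992  -9.0527  17.2631] F [-0.0318 -0.4713 -0.0084] 0.35048620325725516 tool z [ 0.4439  0.0579 -0.8942] lean along tool x,y deg [  0.5797 -26.5857]
28.35 [0.5433 0.2354 0.1071] [153.4421   0.5805  98.6262] [ 28.0524  13.8659 -26.8482  24.2043  -9.0473  17.2727] [-1.3561 -0.9717 -0.7068] 0.34953148789713845
[0.4196 0.2179 0.2024] [-42.7084   0.5383  98.522 ]
```

View pics/w10.png

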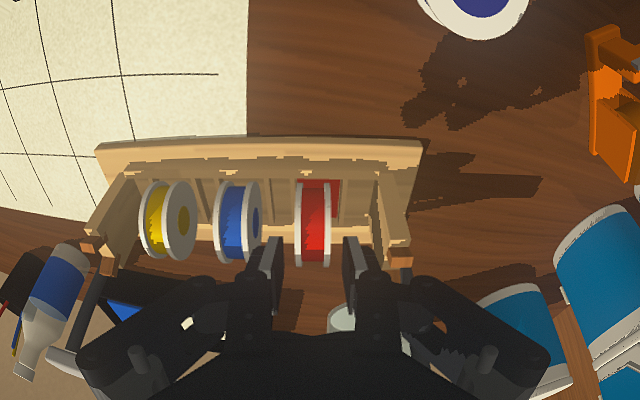

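Run:
```python
from h import *
np.set_printoptions(precision=4,suppress=True)
a=load("w10"); crop(a,60,130,440,290,2.1,"c14"); crop(a,290,165,350,275,5,"c15")
```

```text
(no output)
```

View pics/c15.png

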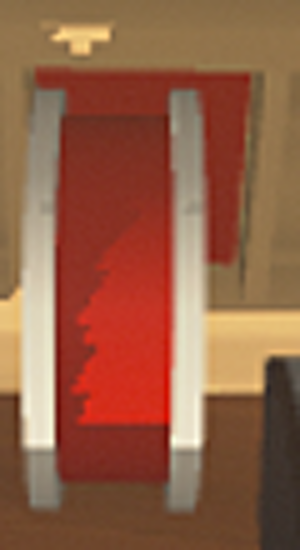

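View pics/c14.png

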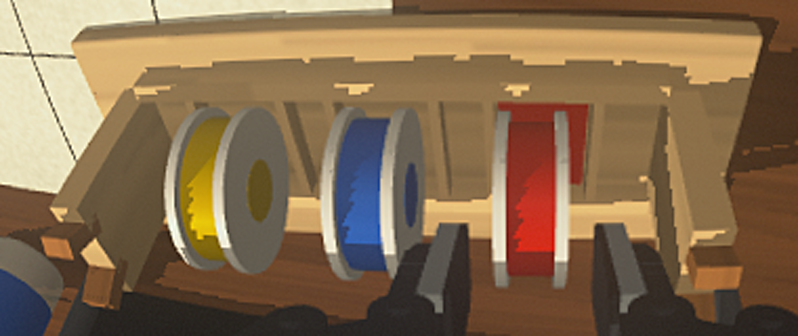

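Run:
```python
from h import *
np.set_printoptions(precision=4,suppress=True)
a=load("w10")
c,s=np.cos(np.radians(8.6)),np.sin(np.radians(8.6))
def rk(p): d=np.asarray(p)[:2]-np.array([.5909,.2468]); return np.array([c*d[0]+s*d[1],-s*d[0]+c*d[1]])*1000
for pts in [[(299.6,183),(298.6,266.8)],[(327.4,183),(326.4,267)]]:
    ds=[ray(a,*q,True) for q in pts]; e=ds[0][1]+ds[1][1]; o=ds[0][0]; p=o+e*(.044-o[2])/e[2]
    print(p,rk(p))
print("lip",rk(plane(a,297,179.5,.022,True)),rk(plane(a,340,179.5,.022,True)))
print("pad right far",rk(plane(a,337,218,.0125,True)))
```

```text
[0.5942 0.2321 0.044 ] [  1.0562 -14.9943]
[0.5909 0.2532 0.044 ] [0.9832 6.2962]
lip [-25.5003 -16.5949] [-25.7376  15.8507]
pad right far [26.394  16.7793]
```

Call:
servo_tool(
  series=[
    [0.4,-0.02,-0.01,0.02,0],
    [0.4,-0.05,-0.04,0.035,0],
    [0.4,-0.083,-0.09,0.035,0],
    [0.35,-0.083,-0.15,0.035,-0.01],
    [0.35,-0.083,-0.21,0.035,-0.02],
    [0.35,-0.083,-0.27,0.035,-0.03],
    [0.35,-0.083,-0.33,0.035,-0.03],
    [0.35,-0.083,-0.39,0.035,-0.03],
    [0.35,-0.083,-0.44,0.035,-0.03],
    [0.35,-0.083,-0.477,0.035,-0.03],
  ],
)

```text
clock: 29.6
ee_pos: [0.462, -0.2438, 0.141]
eef_rot: [153.4, 0.6, 96.8]
force: [0.8, 0.9, 0.1]
width: 0.651
```

```bash
python3 st.py; python3 snap.py wrist w11; python3 st.py
```

```text
29.6 [ 0.462  -0.2438  0.141 ] [153.3981   0.6337  96.75  ] q [-38.1722   6.8704 -28.9893  34.2181  18.0111 -41.8832] F [0.7694 0.9152 0.0519] 0.651383316319545 tool z [ 0.4458  0.0428 -0.8941] lean along tool x,y deg [  0.6337 -26.6001]
29.65 [ 0.4629 -0.2478  0.1415] [153.3785   0.8727  96.5642] [-38.387    7.0342 -28.7276  34.1594  17.8752 -41.968 ] [ 1.2111 -4.4461  0.6536] 0.6484060212714444
[ 0.3362 -0.2575  0.237 ] [-42.7224   0.5929  96.6849]
29.65 [ 0.4629 -0.2478  0.1415] [153.3785   0.8727  96.5642] q [-38.387    7.0342 -28.7276  34.1594  17.8752 -41.968 ] F [ 1.2111 -4.4461  0.6536] 0.6484060212714444 tool z [ 0.4467  0.0377 -0.8939] lean along tool x,y deg [  0.8727 -26.6182]
```

View pics/w11.png

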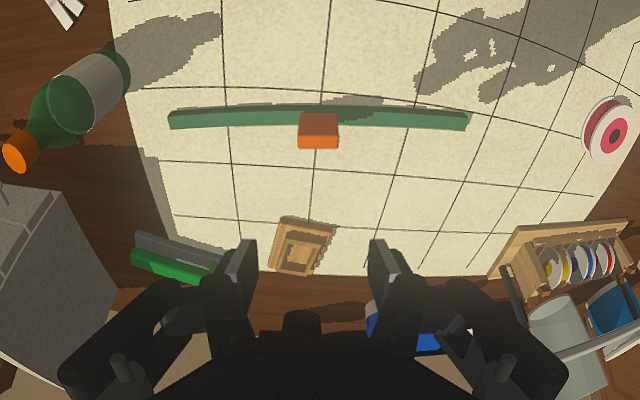

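```bash
python3 snap.py wrist w12; python3 st.py;  python3 - <<'E'
from h import *
a=load("w12"); crop(a,285,100,355,160,8,"c16"); crop(a,150,90,490,160,2.3,"c17")
E
```

```text
29.7 [ 0.4627 -0.2454  0.1413] [153.3652   0.7215  96.5805] [-38.2091   6.9317 -28.8843  34.1405  17.9292 -41.7666] [-0.1364  0.8514  0.0526] 0.6451585204815604
[ 0.337  -0.2607  0.2375] [-42.7413   0.8303  96.5   ]
29.7 [ 0.4627 -0.2454  0.1413] [153.3652   0.7215  96.5805] q [-38.2091   6.9317 -28.8843  34.1405  17.9292 -41.7666] F [-0.1364  0.8514  0.0526] 0.6451585204815604 tool z [ 0.4466  0.0402 -0.8938] lean along tool x,y deg [  0.7215 -26.6325]
```

View pics/c16.png

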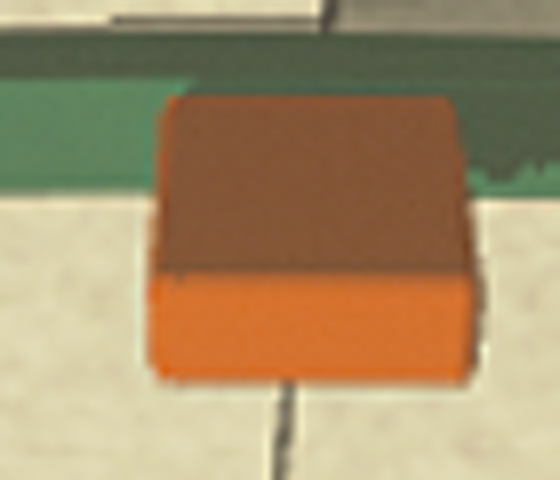

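View pics/c17.png

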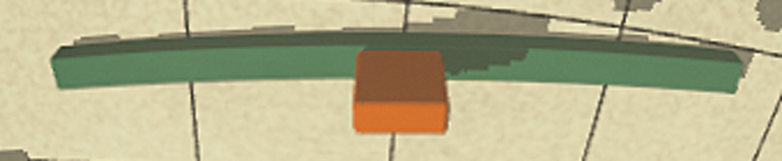

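```bash
python3 - <<'E'
from h import *
np.set_printoptions(precision=4,suppress=True)
a=load("w12")
C=lambda u,v:(285+u/8,100+v/8)
t=np.array([plane(a,*C(*p),.05,True) for p in [(152,275),(475,275),(472,382),(155,382)]]); print(t,t.mean(0),np.linalg.norm(np.diff(t,axis=0),axis=1))
d=t[1]+t[2]-t[0]-t[3]; print("yaw",np.degrees(np.arctan2(-d[0],d[1])))
D=lambda u,v:(150+u/2.3,90+v/2.3)
e=np.array([plane(a,*D(*p),.012,True) for p in [(52,58),(60,88),(743,64),(738,93)]]); print(e,e.mean(0),np.linalg.norm(e[0]-e[2])); d=e[2]+e[3]-e[0]-e[1]; print("yaw",np.degrees(np.arctan2(-d[0],d[1])))
E
python3 st.py
```

```text
[[ 0.4503 -0.2565  0.05  ]
 [ 0.4467 -0.2284  0.05  ]
 [ 0.4579 -0.2267  0.05  ]
 [ 0.4615 -0.2552  0.05  ]] [ 0.4541 -0.2417  0.05  ] [0.0284 0.0114 0.0287]
yaw 7.334365137099143
[[ 0.4633 -0.3717  0.012 ]
 [ 0.4766 -0.3702  0.012 ]
 [ 0.4325 -0.1118  0.012 ]
 [ 0.4451 -0.1087  0.012 ]] [ 0.4544 -0.2406  0.012 ] 0.2617490810914576
yaw 6.809425770167317
29.7 [ 0.4627 -0.2454  0.1413] [153.3652   0.7215  96.5805] q [-38.2091   6.9317 -28.8843  34.1405  17.9292 -41.7666] F [-0.1364  0.8514  0.0526] 0.6451585204815604 tool z [ 0.4466  0.0402 -0.8938] lean along tool x,y deg [  0.7215 -26.6325]
```

Call:
servo_tool(
  series=[
    [0.35,0,0.004,0,0],
    [0.35,0,0.004,-0.01,0],
    [0.35,0,0.004,-0.03,0],
    [0.35,0,0.004,-0.05,0],
    [0.35,0,0.004,-0.07,0],
    [0.35,0,0.004,-0.085,0],
    [0.35,0,0.004,-0.098,0],
    [0.35,0,0.004,-0.107,0],
    [0.35,0,0.004,-0.112,0],
    [0.35,0,0.004,-0.112,0],
  ],
)

```text
clock: 30.95
ee_pos: [0.4622, -0.2368, 0.0284]
eef_rot: [153.5, 0.6, 96.9]
force: [0.1, 0.4, 0.8]
width: 0.651
```

```bash
python3 st.py; python3 snap.py wrist w13
```

```text
30.95 [ 0.4622 -0.2368  0.0284] [153.453    0.5694  96.9107] q [-37.4235  17.3281 -37.7897  14.8646  17.8169 -41.2993] F [0.1297 0.428  0.7994] 0.6507370076335484 tool z [ 0.4448  0.0449 -0.8945] lean along tool x,y deg [  0.5694 -26.5456]
31.0 [ 0.4625 -0.2371  0.0287] [153.4197   0.5958  96.8965] [-37.4395  17.3034 -37.761   14.8759  17.8217 -41.2999] [-0.5834 -0.3479  0.4169] 0.6513778842674371
[ 0.3366 -0.2509  0.1245] [-42.666    0.5256  96.8461]
```

View pics/w13.png

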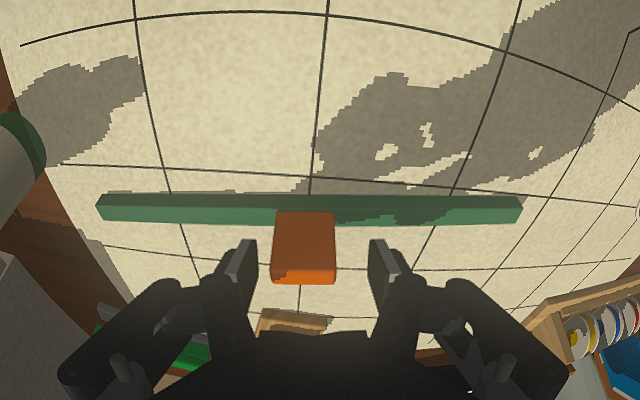

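Call:
servo_tool(
  series=[
    [0.35,0,-0.0035,-0.002,0],
    [0.35,0,-0.0035,-0.004,0],
    [0.45,0,-0.0035,-0.004,0],
    [0.55,0,-0.0035,-0.004,0],
    [0.6,0,-0.0035,-0.004,0],
    [0.65,0,-0.0035,-0.004,0],
    [0.75,0,-0.0035,-0.004,0],
    [0.9,0,-0.0035,-0.004,0],
    [1,0,-0.0035,-0.004,0],
    [1,0,-0.0035,-0.004,0],
  ],
  grip_force=60,
)

```text
clock: 32.25
ee_pos: [0.4626, -0.2409, 0.0249]
eef_rot: [153.4, 0.6, 96.9]
force: [-1.5, -0.2, 5.3]
width: 0.339
```

```bash
python3 st.py; python3 snap.py wrist w14
```

```text
32.25 [ 0.4626 -0.2409  0.0249] [153.3942   0.6056  96.8745] q [-37.8494  17.9539 -37.6435  14.4344  17.9649 -41.6792] F [-1.4962 -0.213   5.3205] 0.3394270107024291 tool z [ 0.4458  0.0442 -0.8941] lean along tool x,y deg [  0.6056 -26.6042]
32.3 [ 0.4626 -0.2409  0.0249] [153.3937   0.6059  96.8727] [-37.8512  17.9559 -37.6431  14.4322  17.9649 -41.6791] [-1.4146 -0.5069  4.8828] 0.3351256298644175
[ 0.3368 -0.2549  0.1209] [-42.7244   0.5641  96.8098]
```

View pics/w14.png

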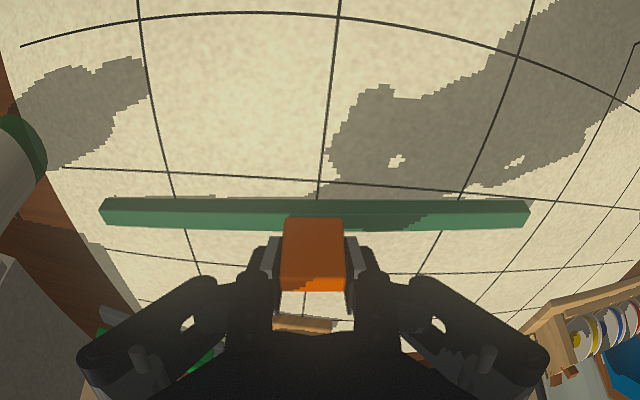

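Call:
servo_tool(
  series=[
    [1,0,0,0.005,0],
    [1,0,0,0.02,0],
    [1,0,0,0.05,0],
    [1,0,0,0.085,0],
    [1,0,0,0.12,0],
    [1,0,0.01,0.15,0],
    [1,0.005,0.03,0.165,0],
    [1,0.01,0.06,0.165,0],
    [1,0.015,0.095,0.165,0],
    [1,0.02,0.135,0.165,0.01],
  ],
)

```text
clock: 33.55
ee_pos: [0.4816, -0.1047, 0.189]
eef_rot: [153.5, 0.6, 97.4]
force: [0.1, -0.3, -0.9]
width: 0.336
```

Call:
servo_tool(
  series=[
    [1,0.005,0.04,0,0.01],
    [1,0.01,0.085,0,0.02],
    [1,0.015,0.13,0,0.02],
    [1,0.02,0.175,0,0.02],
    [1,0.024,0.215,0,0.02],
    [1,0.026,0.245,0,0.02],
    [1,0.026,0.265,0,0.02],
    [1,0.026,0.277,0,0.02],
    [1,0.026,0.279,0,0.02],
    [1,0.026,0.279,0,0.02],
  ],
)

```text
clock: 34.8
ee_pos: [0.5081, 0.1727, 0.1893]
eef_rot: [153.5, 0.6, 98.6]
force: [0.1, -0.6, -1.6]
width: 0.34
```

```bash
python3 st.py; python3 snap.py wrist w15
```

```text
34.8 [0.5081 0.1727 0.1893] [153.4709   0.6179  98.5626] q [ 22.5808   1.5977 -27.2152  35.464   -6.751   12.3295] F [ 0.0696 -0.5799 -1.6085] 0.3398377688557315 tool z [ 0.4431  0.057  -0.8947] lean along tool x,y deg [  0.6179 -26.5275]
34.85 [0.5081 0.1725 0.1894] [153.4619   0.6124  98.5428] [ 22.5597   1.5883 -27.2166  35.4619  -6.7475  12.3296] [ 0.4454  0.7057 -1.0048] 0.33611212925447725
[0.3829 0.155  0.2855] [-42.6476   0.5773  98.5017]
```

View pics/w15.png

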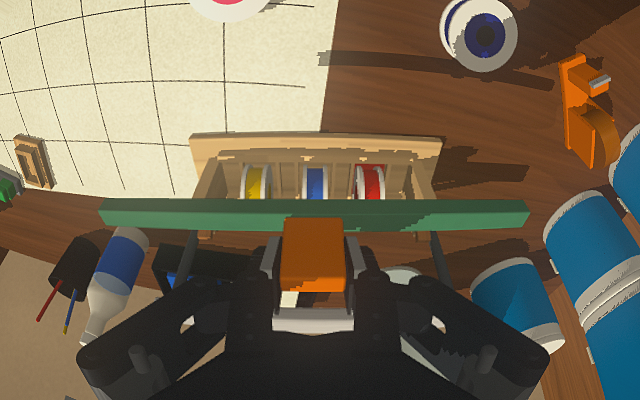

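Call:
servo_tool(
  series=[
    [1,0.005,0.001,-0.01,0],
    [1,0.015,0.002,-0.025,0],
    [1,0.027,0.004,-0.04,0],
    [1,0.04,0.006,-0.05,0],
    [1,0.053,0.008,-0.052,0],
    [1,0.066,0.01,-0.052,0],
    [1,0.078,0.012,-0.052,0],
    [1,0.088,0.014,-0.052,0],
    [1,0.095,0.015,-0.052,0],
    [1,0.099,0.0157,-0.052,0],
  ],
)

```text
clock: 36.1
ee_pos: [0.6076, 0.189, 0.1377]
eef_rot: [153.4, 0.6, 98.6]
force: [-1.2, -0.6, -1.4]
width: 0.339
```

```bash
python3 snap.py wrist w16;  python3 snap.py side s16;  python3 snap.py scene a16; python3 st.py
python3 - <<'E'
from h import *
a=load("s16"); crop(a,260,160,340,300,4,"c19")
b=load("a16"); crop(b,310,140,450,260,5,"c18")
E
```

```text
36.15 [0.608  0.1891 0.1378] [153.4055   0.5866  98.5931] [ 19.9262  15.5331 -19.0848  29.3283  -5.5635   9.9063] [ 0.1987  0.7751 -0.0906] 0.3348102346511827
[0.4825 0.1713 0.2337] [-42.6896   0.548   98.5318]
36.2 [0.6076 0.189  0.1376] [153.4252   0.5893  98.5922] [ 19.9308  15.5069 -19.1306  29.3292  -5.565    9.912 ] [-0.3993  0.4114 -0.4779] 0.3417553780243896
[0.4471 0.9092 1.1948] [  38.7101   -0.8979 -170.6726]
36.25 [0.6072 0.1889 0.1375] [153.4501   0.5944  98.5951] [ 19.9351  15.4898 -19.1644  29.338   -5.5657   9.9134] [-0.4998 -0.0302 -1.2893] 0.3342841656226341
[1.5919 0.2148 1.0884] [ 45.8207   0.3351 100.494 ]
36.25 [0.6072 0.1889 0.1375] [153.4501   0.5944  98.5951] q [ 19.9351  15.4898 -19.1644  29.338   -5.5657   9.9134] F [-0.4998 -0.0302 -1.2893] 0.3342841656226341 tool z [ 0.4433  0.0576 -0.8945] lean along tool x,y deg [  0.5944 -26.5483]
```

View pics/w16.png

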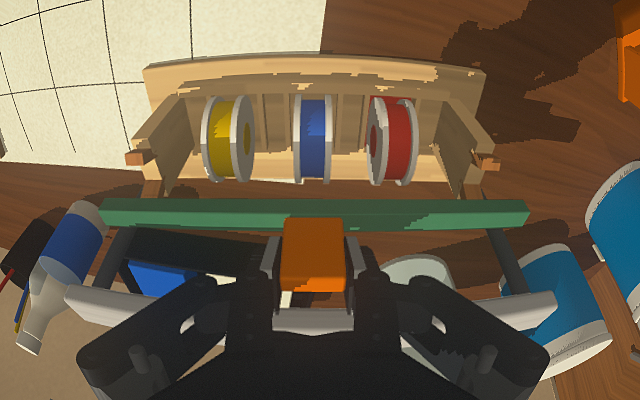

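View pics/c18.png

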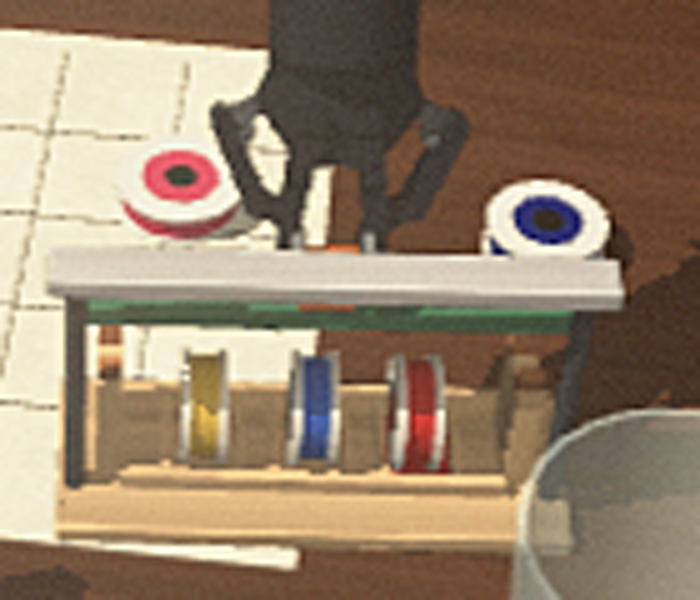

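View pics/c19.png

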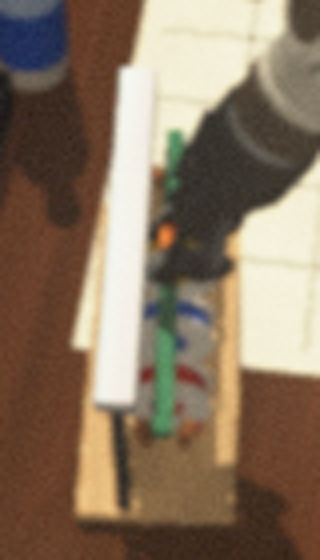

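Run:
```python
from h import *
a=load("w16"); crop(a,90,130,210,240,6,"c20"); crop(a,430,140,550,250,6,"c21")
```

```text
(no output)
```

View pics/c20.png

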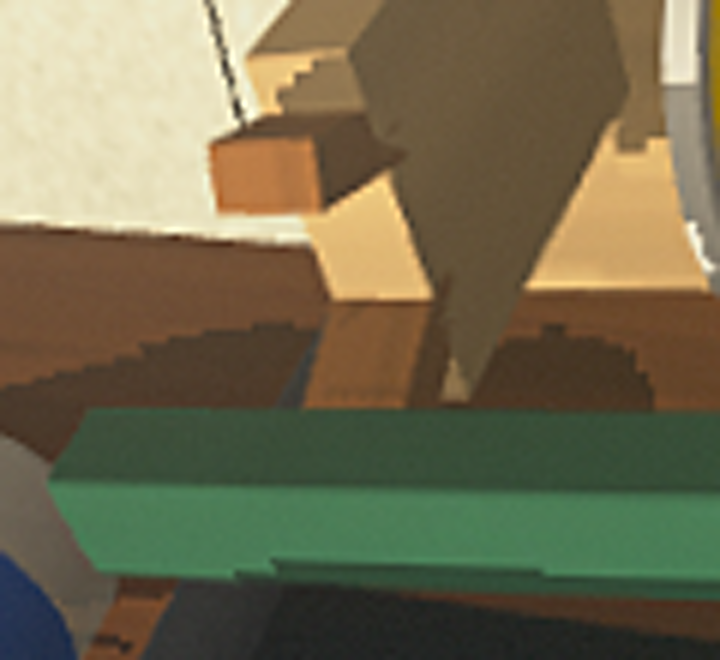

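View pics/c21.png

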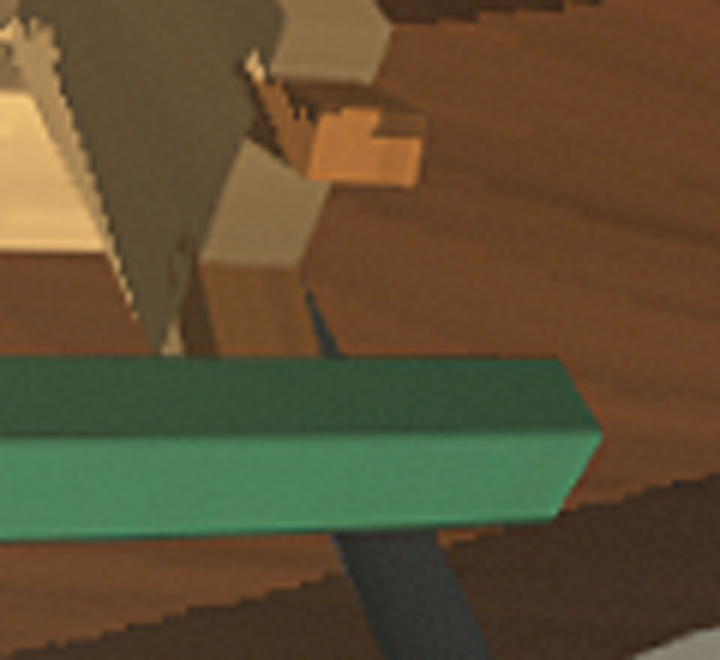

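Run:
```python
from h import *
np.set_printoptions(precision=2,suppress=True)
a=load("w16")
c,s=np.cos(np.radians(8.6)),np.sin(np.radians(8.6))
O=np.array([.5993,.187])
def rk(p): d=np.asarray(p)[:2]-O; return np.array([c*d[0]+s*d[1],-s*d[0]+c*d[1]])*1000
A=lambda u,v:(90+u/6,130+v/6); B=lambda u,v:(430+u/6,140+v/6)
for n,q,z in [("notch far L",A(382,300),.08),("notch far R",B(250,263),.08),("prong L",A(265,175),.096),("prong R",B(370,140),.096),("bar near L",A(50,485),.1246),("bar near R",B(602,433),.1246),("far L",A(100,573),.1246),("far R",B(557,518),.1246),("prong nearedge L in/out",A(210,140),.096),("",A(215,212),.096),("prong R near",B(312,112),.096),("",B(415,185),.096)]:
    print(n,rk(plane(a,*q,z,True)))
```

```text
notch far L [   8.04 -112.09]
notch far R [ 10.04 112.58]
prong L [ -21.85 -108.76]
prong R [-19.97 109.86]
bar near L [  -5.07 -129.99]
bar near R [ -6.09 132.25]
far L [   8.12 -130.36]
far R [  6.57 133.19]
prong nearedge L in/out [ -26.56 -114.02]
 [ -17.44 -117.23]
prong R near [-23.01 101.46]
 [-14.5  118.04]
```

Call:
servo_tool(
  series=[
    [1,-0.001,-0.001,0,-0.012],
    [1,-0.001,-0.001,-0.004,-0.012],
    [1,-0.001,-0.001,-0.008,-0.012],
    [1,-0.001,-0.001,-0.013,-0.012],
    [1,-0.001,-0.001,-0.018,-0.012],
    [1,-0.001,-0.001,-0.022,-0.012],
    [1,-0.001,-0.001,-0.025,-0.012],
    [1,-0.001,-0.001,-0.027,-0.012],
    [1,-0.001,-0.001,-0.027,-0.012],
    [1,-0.001,-0.001,-0.027,-0.012],
  ],
)

```text
clock: 37.5
ee_pos: [0.6065, 0.188, 0.1108]
eef_rot: [153.4, 0.6, 97.9]
force: [-0.8, 0.3, -0.6]
width: 0.34
```

```bash
python3 snap.py wrist w17; python3 st.py
```

```text
37.55 [0.6065 0.188  0.1108] [153.4076   0.5853  97.9064] [ 20.0486  17.3182 -21.3441  25.359   -5.917   10.6379] [ 0.3247  0.1946 -1.1919] 0.337539375851098
[0.481  0.1717 0.2068] [-42.7097   0.5439  97.8426]
37.55 [0.6065 0.188  0.1108] [153.4076   0.5853  97.9064] q [ 20.0486  17.3182 -21.3441  25.359   -5.917   10.6379] F [ 0.3247  0.1946 -1.1919] 0.337539375851098 tool z [ 0.4446  0.0525 -0.8942] lean along tool x,y deg [  0.5853 -26.5909]
```

View pics/w17.png

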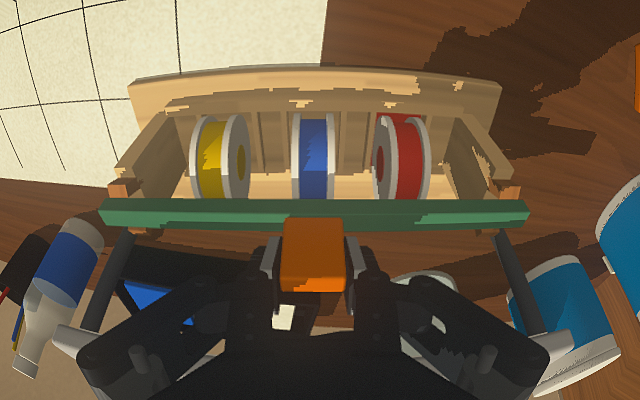

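Call:
servo_tool(
  series=[
    [1,0,0,-0.001,0],
    [1,0,0,-0.002,0],
    [1,0,0,-0.003,0],
    [1,0,0,-0.004,0],
    [1,0,0,-0.005,0],
    [1,0,0,-0.006,0],
    [1,0,0,-0.0065,0],
    [1,0,0,-0.0065,0],
    [1,0,0,-0.0065,0],
    [1,0,0,-0.0065,0],
  ],
)

```text
clock: 38.8
ee_pos: [0.6067, 0.1879, 0.1049]
eef_rot: [153.4, 0.6, 97.9]
force: [-3.2, -1.8, 6.5]
width: 0.337
```

```bash
python3 snap.py wrist w18; python3 st.py
python3 - <<'E'
from h import *
a=load("w18"); crop(a,80,150,560,300,1.65,"c22")
E
```

```text
38.85 [0.6067 0.188  0.1049] [153.3592   0.5815  97.8972] [ 20.0419  17.7681 -21.803   24.402   -5.9236  10.6368] [-1.8736 -2.2258  5.7397] 0.33996518423007116
[0.4812 0.1717 0.2008] [-42.7615   0.5401  97.8318]
38.85 [0.6067 0.188  0.1049] [153.3592   0.5815  97.8972] q [ 20.0419  17.7681 -21.803   24.402   -5.9236  10.6368] F [-1.8736 -2.2258  5.7397] 0.33996518423007116 tool z [ 0.4454  0.0526 -0.8938] lean along tool x,y deg [  0.5815 -26.6393]
```

View pics/c22.png

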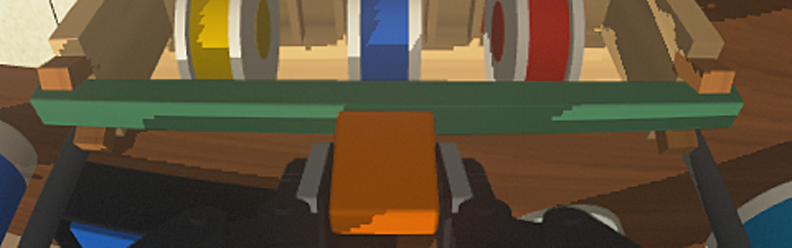

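Call:
servo_tool(
  series=[
    [0.66,0,0,0,0],
    [0.65,0,0,0,0],
    [0.64,0,0,0,0],
    [0.62,0,0,0,0],
    [0.6,0,0,0,0],
    [0.57,0,0,0,0],
    [0.53,0,0,0,0],
    [0.5,0,0,0,0],
    [0.5,0,0,0,0],
    [0.5,0,0,0,0],
  ],
)

```text
clock: 40.1
ee_pos: [0.6063, 0.188, 0.1042]
eef_rot: [153.4, 0.6, 97.9]
force: [-0.0, -1.3, 0.3]
width: 0.501
```

```bash
python3 snap.py wrist w19; python3 st.py
```

```text
40.15 [0.6063 0.1879 0.1041] [153.4293   0.5899  97.9051] [ 20.0465  17.8256 -21.8278  24.39    -5.9166  10.6373] [ 0.2724  1.1141 -0.9543] 0.5014815527700042
[0.4809 0.1717 0.2002] [-42.6901   0.5476  97.8426]
40.15 [0.6063 0.1879 0.1041] [153.4293   0.5899  97.9051] q [ 20.0465  17.8256 -21.8278  24.39    -5.9166  10.6373] F [ 0.2724  1.1141 -0.9543] 0.5014815527700042 tool z [ 0.4443  0.0524 -0.8943] lean along tool x,y deg [  0.5899 -26.5692]
```

View pics/w19.png

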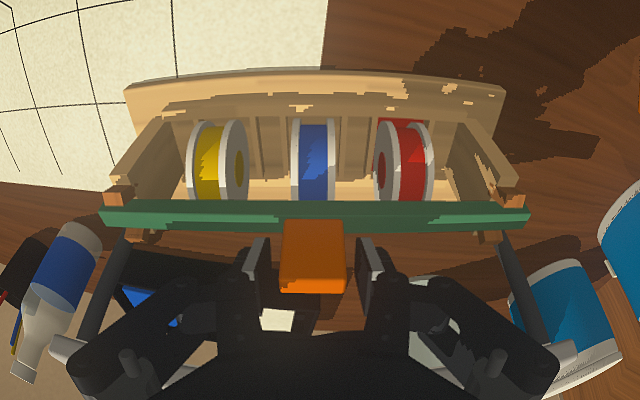

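Clear on both sides of the tab; withdraw along the tool axis.

Call:
servo_tool(
  series=[
    [0.5,-0.002,0,0.004,0],
    [0.5,-0.005,-0.0005,0.01,0],
    [0.5,-0.01,-0.001,0.02,0],
    [0.5,-0.017,-0.002,0.034,0],
    [0.5,-0.027,-0.003,0.05,0],
    [0.5,-0.045,-0.006,0.065,0],
    [0.5,-0.07,-0.01,0.08,0],
    [0.5,-0.095,-0.014,0.09,0],
    [0.5,-0.12,-0.018,0.1,0],
    [0.5,-0.13,-0.019,0.1,0],
  ],
)

```text
clock: 41.4
ee_pos: [0.4756, 0.169, 0.206]
eef_rot: [153.3, 0.5, 97.9]
force: [0.4, -0.6, 0.3]
width: 0.501
```

```bash
python3 snap.py wrist w20; python3 snap.py side s20; python3 snap.py scene a20;  python3 - <<'E'
from h import *
a=load("w20"); crop(a,170,110,460,250,2.7,"c23")
b=load("a20"); crop(b,310,140,450,260,5,"c24")
E
```

```text
41.45 [0.4748 0.1688 0.2051] [153.3664   0.5609  97.9422] [ 24.2014  -3.0493 -29.2297  38.2383  -7.6957  14.3768] [-1.1563 -0.7135 -0.8434] 0.5015028871138054
[0.3499 0.1526 0.3017] [-42.8601   0.4981  97.8651]
41.5 [0.4756 0.169  0.2047] [153.3677   0.5717  97.9404] [ 24.1761  -2.929  -29.1685  38.1799  -7.6946  14.3512] [1.0636 0.0127 0.0667] 0.5017216905893516
[0.4471 0.9092 1.1948] [  38.7101   -0.8979 -170.6726]
41.55 [0.4763 0.1691 0.2046] [153.3652   0.5757  97.9237] [ 24.1569  -2.8361 -29.1104  38.1432  -7.6976  14.3469] [ 0.2529  0.2612 -0.1002] 0.502867202172161
[1.5919 0.2148 1.0884] [ 45.8207   0.3351 100.494 ]
```

View pics/w20.png

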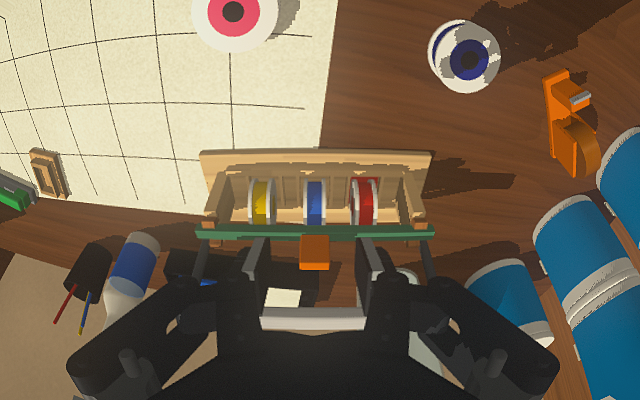

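View pics/c23.png

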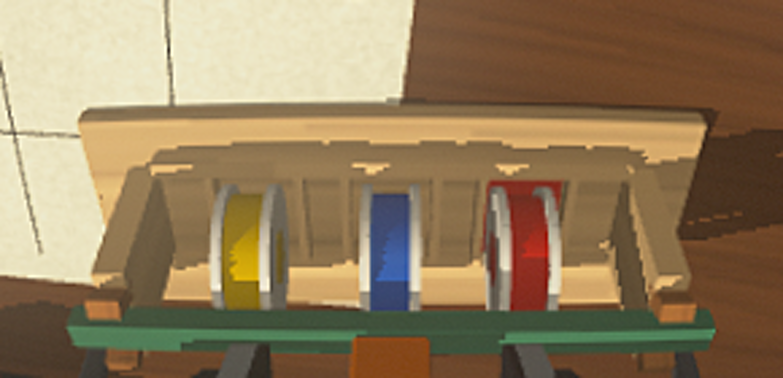

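View pics/c24.png

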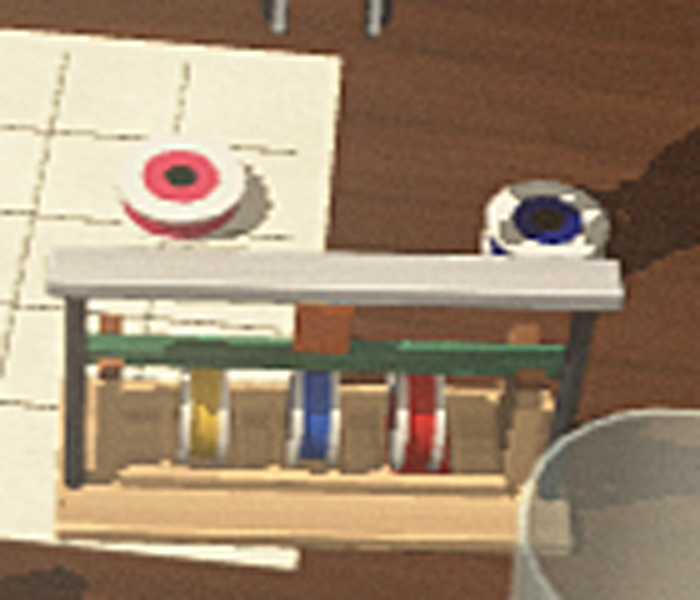

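View pics/s20.png

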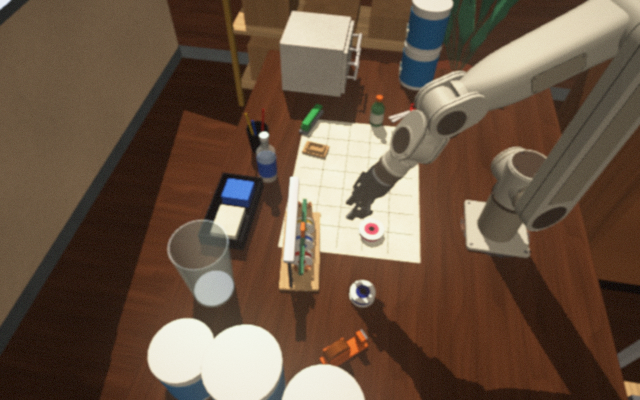

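```bash
python3 snap.py wrist w21
python3 - <<'E'
from h import *
a=load("w21"); crop(a,330,165,400,240,8,"c25"); crop(a,185,200,445,280,3,"c26")
E
```

```text
41.6 [0.4767 0.1691 0.2044] [153.3812   0.5806  97.9109] [ 24.1415  -2.7717 -29.0758  38.1298  -7.6968  14.3445] [ 0.5266  0.1811 -0.8587] 0.5005076874077186
[0.3508 0.1527 0.3005] [-42.7526   0.5325  97.863 ]
```

View pics/c25.png

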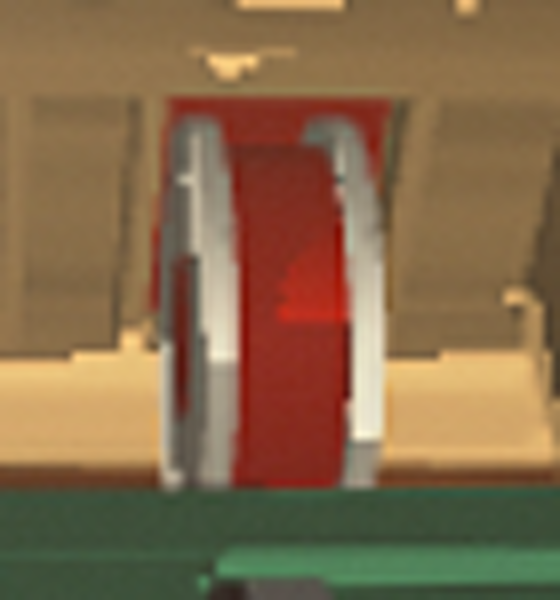

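View pics/c26.png

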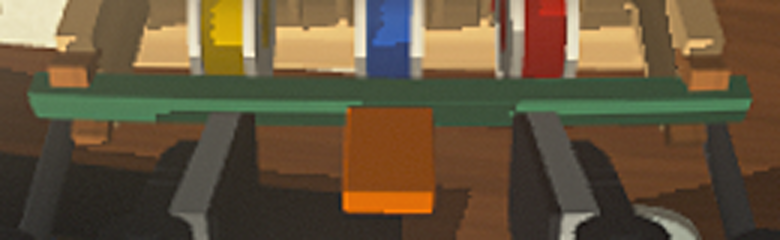

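Run:
```python
from h import *
np.set_printoptions(precision=2,suppress=True)
a=load("w21")
c,s=np.cos(np.radians(8.1)),np.sin(np.radians(8.1)); O=np.array([.5993,.187])
def rk(p): d=np.asarray(p)[:2]-O; return np.array([c*d[0]+s*d[1],-s*d[0]+c*d[1]])*1000
A=lambda u,v:(185+u/3,200+v/3)
for n,q,z in [("near L",A(30,95),.092),("near R",A(751,100),.092),("far L",A(45,116),.092),("far R",A(745,122),.092),("tab nearL",A(349,190),.130),("tab nearR",A(434,192),.130),("tab farL",A(344,212),.130),("tab farR",A(434,213),.130)]:
    print(n,rk(plane(a,*q,z,True)))
f0,f1=load("scene0"),load("a20")
g0,g1=load("side0"),load("s20")
# bystander shift check via local template match
for nm,f,g,boxes in [("scene",f0,f1,dict(pink=(330,160,362,190),navy=(405,175,435,192),glue=(168,130,195,175),stapler=(140,200,192,238),tape=(455,170,502,220),water=(240,212,275,280))),("side",g0,g1,dict(navy=(345,278,382,310),tape=(315,330,372,368),stapler=(298,100,326,136),glue=(366,92,390,128)))]:
  for k,(x0,y0,x1,y1) in boxes.items():
    t=f["img"][y0:y1,x0:x1]; w=g["img"][y0-8:y1+8,x0-8:x1+8]
    r_=cv2.matchTemplate(w,t,cv2.TM_CCOEFF_NORMED); _,m,_,l=cv2.minMaxLoc(r_); print(nm,k,round(m,3),(l[0]-8,l[1]-8))
```

```text
near L [  -6.63 -130.09]
near R [ -5.32 132.14]
far L [   5.13 -127.44]
far R [  7.32 133.5 ]
tab nearL [ -7.68 -12.16]
tab nearR [-6.75 14.86]
tab farL [  5.04 -14.21]
tab farR [ 5.41 15.33]
scene pink 0.999 (0, 0)
scene navy 0.868 (0, 0)
scene glue 0.997 (0, 0)
scene stapler 0.998 (0, 0)
scene tape 0.953 (0, 0)
scene water 0.978 (0, 0)
side navy 0.897 (0, 0)
side tape 0.993 (0, 0)
side stapler 0.989 (0, 0)
side glue 0.994 (0, 0)
```

Everything checks out: the bar is within about 1 mm of centre across the notches and 2 mm along them, upright, and the bystanders have not moved. I'm handing the job in.

```bash
python3 -c "
from station import r
print(r.sign_off())"; python3 st.py
```

```text
the job is handed in; nothing more can be done
None
the job is handed in; nothing more can be done
```

The red spool stands on its rim in the free bay, and the green bar lies in both cheek notches over the three spools, tab up and released. I handed the job in at about 41.6 s of the 72 s allowed. `sign_off` gives no verdict, so the figures below are my own measurements.

**Tilt:** the moves only allow turning about the vertical. I leaned the tool back about 26.5° by driving the arm against its joint limits high above the desk; the lean then stayed for the whole job.

**Last checks**

| Item | Measured | Allowed |
|---|---|---|
| Red spool, off the pad centre | 1 mm across, about 4 mm along | 8 mm |
| Red spool, axis out of line | about 0.2° | about 9° |
| Bar, across the notches | within about 1 mm | 5 mm |
| Bar, along the rack | about 2 mm | 12 mm |
| Bar, out of line | about 0.4° | about 3° |

- **Heights:** each piece was let go only after the upward force showed it resting. By the arm's own position, the spool centre was at 44 mm and the bar axis at 86 mm.
- **Other things on the desk:** the rolls, bottles, tape dispenser and stapler show no shift between the first and last pictures. The blue and yellow spools look undisturbed, but I did not measure them again. I saw no sign of contact with the lamp.

**What did not go cleanly**
- While lowering the red spool, something pushed the hand sideways with about 10 N, most likely a gripper knuckle against the rack's end cheek. I moved over about 4 mm to ease it, which is why the spool sits off-centre along the row.
- My estimates of the rack's direction differed by about half a degree (8.1° to 8.9°). I used the notch edges to settle it before lowering the bar.

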